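# Lock the projector on its mount and set its mode switch

## Task

Set up the projector for hanging: slide the rail stop fully up against the projector's side and only then flip its red cam lever over flat to clamp it there. After that, use the screwdriver to turn the projector's blue slotted mode switch a quarter turn clockwise, from the yellow dot to the green dot, without touching the switch with the gripper, and stand the screwdriver back in its wooden stand. Leave the other things on the bench where they are.

Things in the scene. Friction and masses are not known exactly. Their poses are not given: they have to be found in the camera images.
- rail_stop (a joint): position of the aluminium sliding stop on its rail, m: 0 = far end, 0.080 = its black rubber nose touches the projector's side and it can go no farther. It grows towards the projector, along y of stop_tail. Sliding it takes about 3 N; it stays where it is left. Starts between 0 and 0.045
- stop_tail (a point): centre of the face of the sliding stop that looks away from the projector, to be pushed; 38 mm above the table. Level frame: y along the rail to the projector, x across the rail, away from the robot. The stop is 50 mm wide (x), 28 mm high (top 14 mm above this point), 90 mm long (y) with its nose; the rail under it is 30 mm wide, its top 22 mm above the table
- lever_pivot (a point): pivot of the red cam lever on top of the sliding stop, 62 mm above the table, 55 mm from the tail face and 35 mm from the nose, along y. Frame as stop_tail; it does not turn with the lever. The lever is a flat bar 18 mm wide (y), 10 mm thick, that reaches 65 mm from the pivot
- cam_lever (a joint): angle of the red cam lever, rad: 0 = upright (open), 1.5 = laid over, nearly flat, pointing along +x of lever_pivot (clamped, end of travel). It turns about the y axis of lever_pivot, stays where it is left and takes 0.08 Nm (1.5 N near its end). Starts between 0 and 0.3
- mode_switch (a joint): angle of the blue slotted mode switch on the projector's top, rad, growing clockwise seen from above: 0 = its white pointer mark at the yellow dot, 1.57 = at the green dot; stops at 0 and 1.62. Turning it takes about 0.06 Nm; it stays where it is left. Starts between 0 and 0.3
- dial: round blue dial of the mode switch, 48 mm across, standing 12 mm above the projector's top. Origin on its axis at the centre of the slot's mouth, 107 mm above the table; z up, x along the slot, turning with the dial; white pointer mark at its -x end. The slot is 14 mm long, 5 mm wide, 10 mm deep; over its upper 6 mm it flares to 20 by 11 mm at the mouth
- mount: fixed dark steel plate, 260 (x) by 470 (y) by 8 mm, origin at the centre of its underside; x away from the robot, y as stop_tail. On it: the white projector, 220 by 250 mm, its top 95 mm above the table, centred at y = 105 mm, lens on its far side; the rail, from y = -225 to -25 mm at x = -20 mm; the switch's axis at x = -45, y = 105 mm
- driver_grip (a point): middle of the orange handle of the flat screwdriver, which stands upright, blade down, in its stand; 135 mm above the table there. z up along the handle, x along the blade's width. Handle 30 mm (x) by 22 mm (y), flat sides, black line along x on its top; from a collar 50 mm below (36 mm across, 8 mm thick, rests on the stand) to 40 mm above this point. 80 to 150 g
- driver_tip (a point): centre of the end of the screwdriver's blade, 125 mm below driver_grip. The blade is 12 mm wide (x), 3 mm thick (y) and 14 mm long, on a steel shaft 8 mm across
- stand_hole (a point): centre of the mouth of the through hole, 22 mm across, in the top of the wooden stand (62 x 62 mm, 85 mm high, fixed to the table; it stands to the left or to the right of the projector, the pen pot on the other side). The screwdriver stands in it on its collar, in any turn
- note_stack: block of sticky notes (white, purple, blue), 76 x 76 x 36 mm, a bystander; origin at the centre of its underside
- stapler: black stapler, 150 x 36 x 51 mm, long side along its x, a bystander; origin at the centre of its underside
- tape_roll: roll of clear tape lying flat, 76 mm across, 19 mm high, a bystander; origin at the centre of its underside
- pen_pot: dark steel pen pot with two pens, 68 mm across, 85 mm high (pens to 145 mm), fixed to the table, a bystander; origin at the centre of its underside
Things that resemble listed ones, but are neither listed nor needed, are in the scene too. What is shaped like the part that bears driver_grip but purple or turquoise is not meant. Of the things that look like the part that bears stand_hole, the larger one is meant.

How it is judged:
By the outcome, as a careful person would: the job done as asked, in the order asked, and still so for the second after the job is handed in, with the robot touching nothing.
It also fails if it takes over 72 s, if anything falls off the work surface, if the arm or the gripper's body presses on something with over 40 N, if the wrist force passes 120 N, or if a joint passes its speed limit or range.

## Robot

A 7-joint arm with a two-finger parallel gripper is mounted at the origin on the work surface. World frame = base frame: x ahead of the robot, y to its left, z up, the work surface at z = 0. Lengths are in mm, angles in rad, forces in N, time in s.
With the tool pointing down it reaches from about 425 to 875 mm from the base axis. Payload 4.7 kg.
Tool frame: the origin (TCP) lies at the very end of the fingers, on their centre line; the grasp point (between the pads) lies 19 mm behind it; z points along the fingers, y is the direction in which the jaws open and shut (so a half turn about z gives the same grasp; the last joint's range is limited). The gripper opens to 85 mm and grips with 20 to 120 N. Pads are 22 mm wide; open, the fingers measure 114 mm over their backs; the gripper's body (76 mm by 85 mm) begins 54 mm behind the grasp point. The pads swing forward as they close: fully open they stand 13 mm farther back than shut.
Start: joints at [1.252, 0.321, -0.07, 1.45, 0.023, 1.371, -0.057], TCP at [212.33, -614.362, 231.349] pointing down, gripper open.
Joint ranges: [-2.86, 2.86], [-0.3, 2.09], [-1.38, 1.24], [0.06, 2.45], [-1.56, 4.7], [0.09, 2.05], [-2.69, 2.69]. Speed limits (rad/s): [2.57, 2.57, 3.14, 3.14, 3.14, 3.14, 3.14].

## Interface

Orientations are given as a 3x3 rotation matrix whose columns are the frame's x, y, z axes.
In Python, from workcell import manip gives the robot as it stands. The module is installed in compiled form; this text tells all that it offers.
- The arm moves only by the tool jog_arm, never from a script. Its arguments are lists of equal length, an entry for each row: "twist": the turn, a rotation vector about the tool's x, y, z in degrees, a list of three; "dp": the shift along the tool's x, y, z in mm, a list of three; "gripper": the finger opening in mm, from 0 to 85.4. In form: {"twist": [[rx, ry, rz], ...], "dp": [[dx, dy, dz], ...], "gripper": [gripper, ...]}. A call has 1 to 5 rows; each row shifts and turns the commanded pose from where the row before left it, along the tool's axes as they then stand; what a row does not reach is not made up. A row lasts 1/10 s, in which the tool goes at most 50 mm and 8.59 degrees, less where a joint would pass 70% of its speed; a pose out of reach is approached as far as the arm can. A call is refused whole if a number of a shift passes 50 or a number of a turn 8.59, either way. A call with a gripper value outside its range is refused whole. The fingers move at their own pace and stop on an object; "force" is the grip in N (left out, the last holds). Time passes only in rows, so rows that do not move let the fingers close. It gives the time, the measured TCP pose, the force and the opening at its end, in the units of the state.
- manip.get_state(): the state, without advancing time (a new reading comes with each control period).
- manip.get_image(name): name is "scene" or "side" or "wrist"; returns the picture (400x640x3 uint8, red, green, blue); there is no depth.
- manip.camera_model(name): a dict with "fx", "fy", "cx", "cy" (pixels), "D" ([k1, k2, p1, p2, k3] as OpenCV has them; the pictures are not rectified), "rvec" (rotation vector, rad) and "tvec" (3), from world to camera coordinates, as OpenCV has them; the wrist camera has in their place "hand_eye" (4x4, takes a point from camera to tool coordinates, whose origin is the TCP and whose axes are the flange's). Camera axes: x right, y down, z forward; pixel columns grow to the right and rows downward; lengths in mm; the calibration is good to about 2 mm. A picture is of the moment at which its call begins: read the wrist's pose just before it. camera_model takes no time and is no camera call.
- manip.job_done(): hands the job in, once; it reports no verdict.
The state is a dict: "t": time; "q": joint angles; "qvel": joint speeds; "joint_efforts": joint torques, N m; "tool_pos": TCP position; "tool_rot": TCP orientation; "ft_force": force on the tool from outside, world axes, zero at the start; "ft_torque": the same for the moment, N m; "grip_width": finger opening in mm.
Only numpy, scipy, OpenCV 4.12 (cv2) and the standard library are available. Lean on these libraries where they do the work, as an engineer would, in place of code of your own. Each camera call takes 0.05 s, during which the arm holds its last target.

## Working session

There is one attempt and no reset: what is moved stays moved. The work goes in short steps, Python scripts to look and compute and a tool call to move; the robot and the scene stay as the last step left them, time stands still between calls to the robot, and variables do not carry over. Pictures are saved under pics/ and viewed, and the job is handed in when it is done.

Besides the shell and the picture viewer there is one more tool, called after "Emit:" by a JSON object that holds its "method" and its "body". jog_arm: Moves the arm, as the interface text tells. Its arguments: {"type":"object","properties":{"twist":{"type":"array","items":{"type":"array","items":{"type":"number"}}},"dp":{"type":"array","items":{"type":"array","items":{"type":"number"}}},"gripper":{"type":"array","items":{"type":"number"}},"force":{"type":"number"}},"required":["twist","dp","gripper"]}

```bash
mkdir -p pics
cat > h.py <<'E'
import numpy as np, cv2
from workcell import manip
def snap(n,f):
    s=manip.get_state(); im=manip.get_image(n); cv2.imwrite('pics/'+f,cv2.cvtColor(im,cv2.COLOR_RGB2BGR)); return s,im
E
python3 - <<'E'
from h import *
for n in ['scene','side','wrist']:
    s,im=snap(n,n+'0.png'); print(n,manip.camera_model(n))
print(s)
E
```

```text
scene {'fx': 405.0419481045725, 'fy': 405.0419481045725, 'cx': 313.6006067623808, 'cy': 199.1479730809748, 'D': array([-0.01578363,  0.        ,  0.        ,  0.        ,  0.        ]), 'rvec': array([ 2.05727174,  0.61814752, -0.35860045]), 'tvec': array([-441.84697401,  -97.22641728, 1650.18179461])}
side {'fx': 509.55386107445105, 'fy': 509.55386107445105, 'cx': 325.5426183783942, 'cy': 197.45269159939357, 'D': array([-0.09201512,  0.        ,  0.        ,  0.        ,  0.        ]), 'rvec': array([ 2.10746104, -0.51196803,  0.25704784]), 'tvec': array([-519.72507739,  238.45917738, 1478.90212311])}
wrist {'fx': 310.0683664865423, 'fy': 310.0683664865423, 'cx': 315.13590420689405, 'cy': 198.248088154111, 'D': array([-0.00155424,  0.        ,  0.        ,  0.        ,  0.        ]), 'hand_eye': array([[-6.66512771e-05, -9.57336336e-01, -2.88976012e-01,
         7.31918610e+01],
       [ 9.99999483e-01, -3.57105681e-04,  9.52393936e-04,
         6.86955615e-01],
       [-1.01495630e-03, -2.88975799e-01,  9.57335864e-01,
        -1.42193178e+02],
       [ 0.00000000e+00,  0.00000000e
[... 181 characters left out ...]
array([ 1.15102938e-03, -3.45326056e-03, -1.39444220e-03, -1.96620114e-03,
       -3.25925297e-04, -2.75016430e-03, -4.55222714e-05]), 'joint_efforts': array([-1.93959750e-04, -4.94879150e+01, -3.83884599e-01, -3.15210843e+01,
        1.30292075e-02,  7.44527351e-03, -4.90906098e-05]), 'tool_pos': array([ 212.12017692, -613.92775392,  230.35093011]), 'tool_rot': array([[ 9.45146817e-01,  3.26645223e-01, -6.26711805e-04],
       [ 3.26645811e-01, -9.45145585e-01,  1.52874805e-03],
       [-9.29756494e-05, -1.64960414e-03, -9.99998635e-01]]), 'ft_force': array([-0.71129117, -1.61405398, -0.38700213]), 'ft_torque': array([ 0.01013503,  0.00911681, -0.01923113]), 'grip_width': 85.64308779883129}
```

View pics/scene0.png

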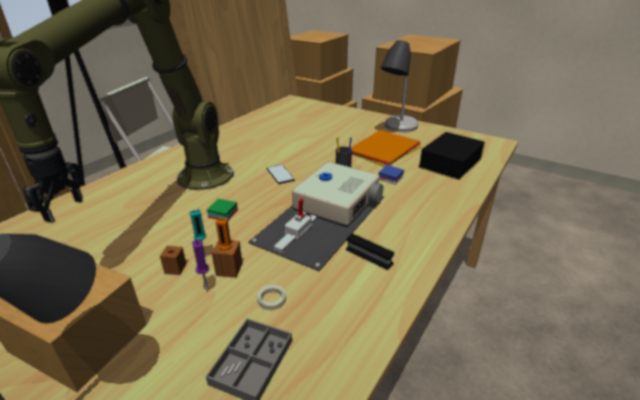

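View pics/side0.png

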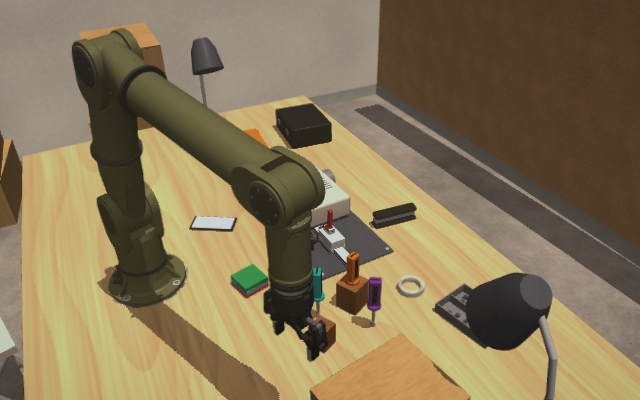

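View pics/wrist0.png

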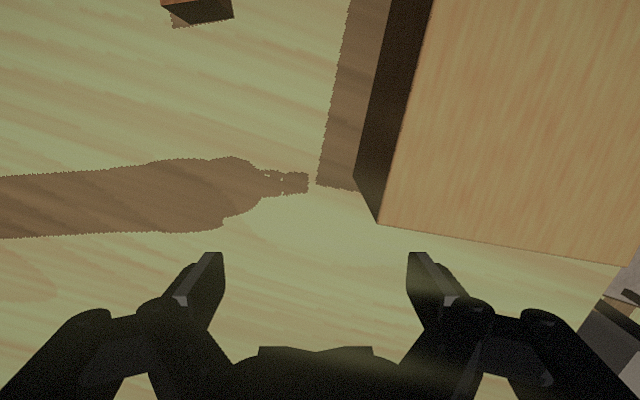

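Run:
```python
import cv2
a=cv2.imread('pics/scene0.png'); c=a[140:320,150:400]; cv2.imwrite('pics/sc1.png',cv2.resize(c,None,fx=3.2,fy=3.2,interpolation=cv2.INTER_CUBIC))
a=cv2.imread('pics/side0.png'); c=a[150:340,220:440]; cv2.imwrite('pics/sd1.png',cv2.resize(c,None,fx=3,fy=3,interpolation=cv2.INTER_CUBIC))
```

```text
(no output)
```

View pics/sc1.png

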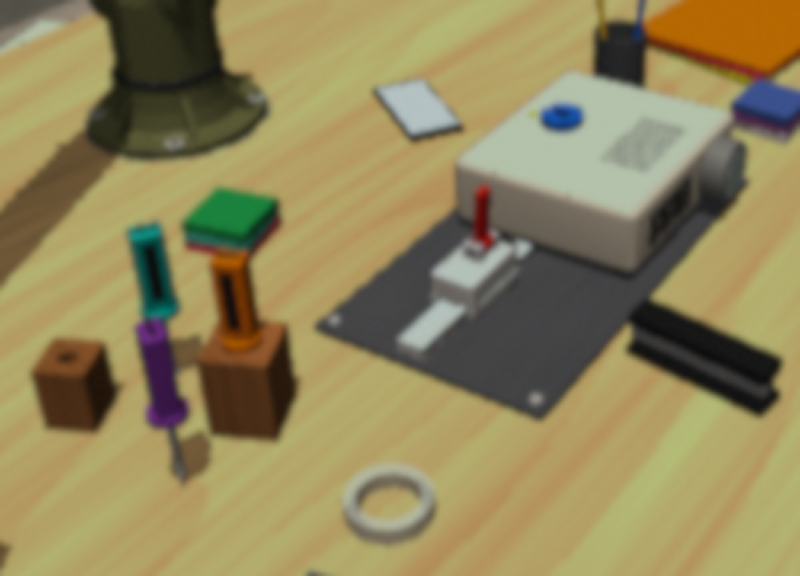

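View pics/sd1.png

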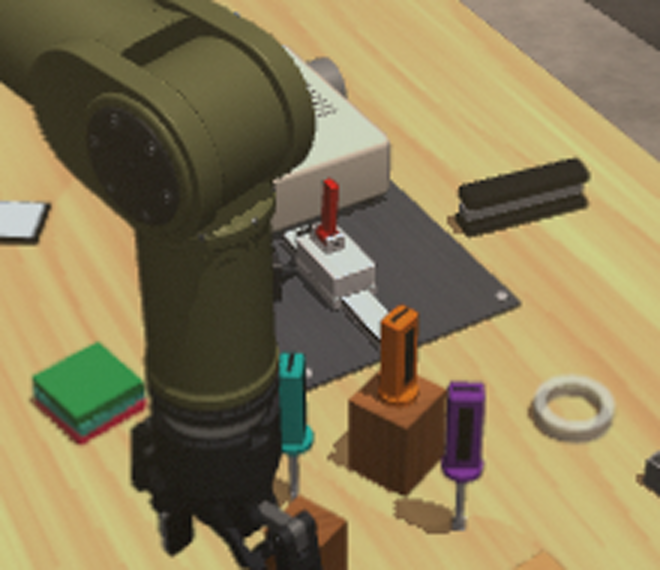

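```bash
cat >> h.py <<'E'
def ray(n,px,st=None):
    m=manip.camera_model(n); K=np.array([[m['fx'],0,m['cx']],[0,m['fy'],m['cy']],[0,0,1]])
    u=cv2.undistortPoints(np.array([[px]],float),K,m['D'])[0,0]; d=np.array([u[0],u[1],1.])
    if n=='wrist':
        H=m['hand_eye']; R=st['tool_rot']@H[:3,:3]; c=st['tool_rot']@H[:3,3]+st['tool_pos']
    else:
        Rw=cv2.Rodrigues(m['rvec'])[0]; R=Rw.T; c=-R@m['tvec']
    return c,R@d
def onz(n,px,z,st=None):
    c,d=ray(n,px,st); return c+d*(z-c[2])/d[2]
def proj(n,P,st=None):
    m=manip.camera_model(n); K=np.array([[m['fx'],0,m['cx']],[0,m['fy'],m['cy']],[0,0,1]])
    P=np.atleast_2d(np.array(P,float))
    if n=='wrist':
        H=m['hand_eye']; R=st['tool_rot']@H[:3,:3]; c=st['tool_rot']@H[:3,3]+st['tool_pos']
        rv=cv2.Rodrigues(R.T)[0]; tv=-R.T@c
    else: rv,tv=m['rvec'],m['tvec']
    return cv2.projectPoints(P,rv,tv,K,m['D'])[0][:,0]
E
python3 - <<'E'
from h import *
np.set_printoptions(precision=1,suppress=True)
S=lambda x,y:(x/3.2+150,y/3.2+140)
for nm,p,z in [('platenear',(318,327),8),('platefar',(540,418),8),('projA(left near rail)',(458,165),95),('projB far rail',(637,218),95),('projC',(575,72),95),('projD',(733,120),95),('dial',(562,113),107),('pivot',(481,240),62),('levertip',(483,188),127),('tail bottom',(455,300),24),('railend',(413,345),22),('driver top',(232,257),175),('stand top',(240,340),85),('turq top',(145,230),165),('purp top',(153,322),165),('purp tip',(182,480),0),('tape',(390,500),19),('small stand',(68,357),60),('notes',(232,215),36),('stapler',(705,345),51)]:
    print(nm,onz('scene',S(*p),z))
D=lambda x,y:(x/3+220,y/3+150)
for nm,p,z in [('drv top',(400,313),175),('standtop',(397,390),85),('pivot',(328,240),62),('railend',(378,335),22),('purp top',(468,388),165),('purp tip',(458,527),0),('turq tip',(293,495),0),('turq top',(292,357),165)]:
    print(nm,onz('side',D(*p),z))
E
```

```text
platenear [ 454.4 -243.1    8. ]
platefar [ 706.4 -234.5    8. ]
projA(left near rail) [476.1 -37.4  95. ]
projB far rail [681.9 -24.5  95. ]
projC [465.5 209.9  95. ]
projD [673.2 204.   95. ]
dial [518.4  97.6 107. ]
pivot [547.7 -98.4  62. ]
levertip [ 554.8 -102.   127. ]
tail bottom [ 553.5 -152.3   24. ]
railend [ 560.4 -228.1   22. ]
driver top [ 489.  -364.8  175. ]
stand top [ 482.1 -364.6   85. ]
turq top [ 384.5 -366.6  165. ]
purp top [ 489.1 -453.3  165. ]
purp tip [ 490.3 -457.5    0. ]
tape [ 665.2 -392.9   19. ]
small stand [ 346.2 -444.2   60. ]
notes [ 274.5 -172.9   36. ]
stapler [ 803.8 -113.2   51. ]
drv top [ 481.  -361.4  175. ]
standtop [ 481.2 -359.1   85. ]
pivot [ 541. -110.   62.]
railend [ 537.7 -223.    22. ]
purp top [ 489.3 -458.3  165. ]
purp tip [ 489.1 -456.4    0. ]
turq tip [ 378.7 -355.8    0. ]
turq top [ 380.4 -358.6  165. ]
```

```bash
cat >> h.py <<'E'
def tgt(yaw): # pointing down, tool x at yaw
    c,s=np.cos(yaw),np.sin(yaw); return np.array([[c,s,0],[s,-c,0],[0,0,-1.]])
def plan(pts,yaw=None,step=48,dec=1):
    """list of world points to visit; yaw final reached over the rows"""
    from scipy.spatial.transform import Rotation as Ro
    s=manip.get_state(); p=s['tool_pos'].copy(); R=s['tool_rot'].copy()
    segs=[];q=p
    for t in pts:
        t=np.array(t,float); n=max(1,int(np.ceil(np.linalg.norm(t-q)/step))); segs+=[q+(t-q)*(i+1)/n for i in range(n)]; q=t
    y0=np.arctan2(R[1,0],R[0,0])
    if yaw is None: yaw=y0
    RT=tgt(yaw); rv=Ro.from_matrix(R.T@RT).as_rotvec(degrees=True); 
    while len(segs)<np.max(np.abs(rv))/8.5: segs.append(segs[-1])
    n=len(segs); out=[]
    for i,g in enumerate(segs):
        dp=np.round(R.T@(g-p),dec); p=p+R@dp
        r=Ro.from_matrix(R.T@RT).as_rotvec(degrees=True)/(n-i); r=np.round(r,2); R=R@Ro.from_rotvec(r,degrees=True).as_matrix()
        out.append((r,dp))
    for k in range(0,n,5):
        print('"twist":',[o[0].tolist() for o in out[k:k+5]],'"dp":',[o[1].tolist() for o in out[k:k+5]])
    print('end',p,np.degrees(np.arctan2(R[1,0],R[0,0])))
def st():
    s=manip.get_state(); R=s['tool_rot']; print(round(s['t'],2),s['tool_pos'].round(1),'yaw',np.degrees(np.arctan2(R[1,0],R[0,0])).round(2),'z',R[:,2].round(3),'F',s['ft_force'].round(1),'T',s['ft_torque'].round(2),'g',round(s['grip_width'],1),'q',s['q'].round(2))
np.set_printoptions(precision=2,suppress=True)
E
python3 - <<'E'
from h import *
plan([(500,-200,320)],0)
E
```

```text
"twist": [[-0.01, 0.0, 1.73], [-0.01, 0.0, 1.73], [-0.01, 0.0, 1.73], [-0.01, 0.0, 1.74], [-0.01, 0.0, 1.73]] "dp": [[37.0, -27.0, -8.1], [36.2, -28.2, -8.1], [35.3, -29.2, -8.1], [34.5, -30.2, -8.1], [33.5, -31.3, -8.2]]
"twist": [[-0.01, 0.0, 1.74], [-0.0, 0.0, 1.73], [-0.01, 0.0, 1.74], [-0.0, 0.01, 1.73], [-0.01, 0.0, 1.74]] "dp": [[32.5, -32.3, -8.1], [31.5, -33.3, -8.1], [30.5, -34.2, -8.1], [29.5, -35.1, -8.2], [28.4, -36.0, -8.1]]
"twist": [[-0.0, 0.01, 1.73]] "dp": [[27.3, -36.8, -8.2]]
end [ 500.   -199.99  320.04] 0.00025987473615515853
```

Emit:
{"method": "jog_arm", "body": {"twist": [[0, 0, 1.73], [0, 0, 1.73], [0, 0, 1.73], [0, 0, 1.74], [0, 0, 1.73]], "dp": [[37, -27, -8.1], [36.2, -28.2, -8.1], [35.3, -29.2, -8.1], [34.5, -30.2, -8.1], [33.5, -31.3, -8.2]], "gripper": [0, 0, 0, 0, 0]}}

```text
t: 0.65
tool_pos: [343.9, -424.4, 272.0]
tool_rot: [[0.984, 0.179, -0.0], [0.179, -0.984, 0.0], [-0.0, -0.0, -1.0]]
ft_force: [0.2, -0.2, -0.2]
grip_width: 12.2
```

Emit:
{"method": "jog_arm", "body": {"twist": [[0, 0, 1.74], [0, 0, 1.73], [0, 0, 1.74], [0, 0, 1.73], [0, 0, 1.74]], "dp": [[32.5, -32.3, -8.1], [31.5, -33.3, -8.1], [30.5, -34.2, -8.1], [29.5, -35.1, -8.2], [28.4, -36, -8.1]], "gripper": [0, 0, 0, 0, 0]}}

```text
t: 1.15
tool_pos: [474.6, -236.2, 312.8]
tool_rot: [[1.0, 0.029, -0.0], [0.029, -1.0, -0.0], [-0.0, 0.0, -1.0]]
ft_force: [1.7, -0.8, -0.2]
grip_width: 0.1
```

Emit:
{"method": "jog_arm", "body": {"twist": [[0, 0, 1.73], [0, 0, 0], [0, 0, 0]], "dp": [[27.3, -36.8, -8.2], [0, 0, 0], [0, 0, 0]], "gripper": [0, 0, 0]}}

```text
t: 1.45
tool_pos: [500.6, -199.2, 320.6]
tool_rot: [[1.0, 0.003, -0.0], [0.003, -1.0, -0.0], [-0.0, 0.0, -1.0]]
ft_force: [-1.0, -0.7, -0.3]
grip_width: -0.1
```

Run:
```python
from h import *
st(); s,im=snap('wrist','w1.png'); np.save('w1.npy',s,allow_pickle=True); st()
```

```text
1.45 [ 500.6 -199.2  320.6] yaw 0.19 z [-0. -0. -1.] F [-1.  -0.7 -0.3] T [-0.04  0.01 -0.02] g -0.1 q [ 0.74  0.08 -0.43  1.57  0.03  1.5  -1.26]
1.5 [ 499.7 -200.9  320.3] yaw 0.01 z [-0. -0. -1.] F [ 0.3 -0.5 -0.1] T [-0.06 -0.03  0.01] g -0.0 q [ 0.74  0.08 -0.43  1.57  0.03  1.5  -1.26]
```

View pics/w1.png

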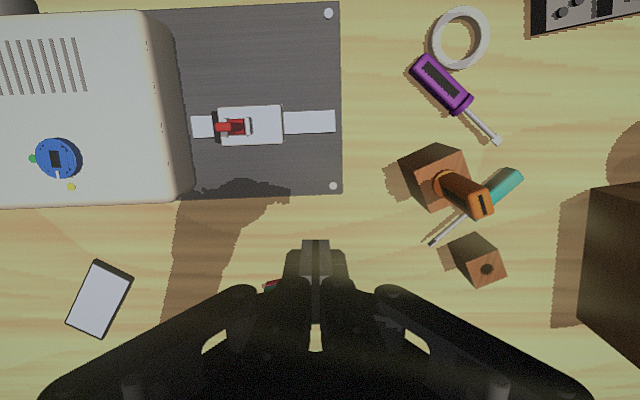

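Run:
```python
from h import *
s=np.load('w1.npy',allow_pickle=True).item(); s['tool_pos']=np.array([500.,-200.2,320.3]); s['tool_rot']=tgt(0)
im=cv2.imread('pics/w1.png')
for nm,p,z in [('purp head',(424,66),15),('purp tip',(497,140),5),('turq head',(515,178),15),('turq tip',(431,243),5),('smallstand hole',(487,269),60),('tape',(461,38),10),('dial',(54,158),107),('hole rim? ',(437,178),85),('drv top',(482,205),175),('screwU',(328,14),8),('screwL',(333,185),8),('plate corner L',(342,194),8),('corner U',(339,2),8),('pivot',(240,126),62),('tail',(282,125),52),('railend',(335,122),22)]:
    print(nm,onz('wrist',p,z,s)[:2])
c=im[90:210,0:350]; cv2.imwrite('pics/w1a.png',cv2.resize(c,None,fx=2.28,fy=2.28,interpolation=cv2.INTER_CUBIC))
c=im[20:280,380:560]; cv2.imwrite('pics/w1b.png',cv2.resize(c,None,fx=2.3,fy=2.3,interpolation=cv2.INTER_CUBIC))
```

```text
purp head [ 623.1  -346.97]
purp tip [ 524.24 -467.02]
turq head [ 469.72 -497.3 ]
turq tip [ 360.08 -388.25]
smallstand hole [ 344.27 -451.93]
tape [ 657.91 -394.03]
dial [514.84  99.63]
hole rim?  [ 485.96 -353.44]
drv top [ 479.82 -364.1 ]
screwU [ 686.39 -218.17]
screwL [ 457.32 -228.45]
plate corner L [ 443.17 -242.41]
corner U [ 700.09 -232.16]
pivot [ 547.84 -106.69]
tail [ 548.45 -158.63]
railend [ 550.66 -228.88]
```

View pics/w1a.png

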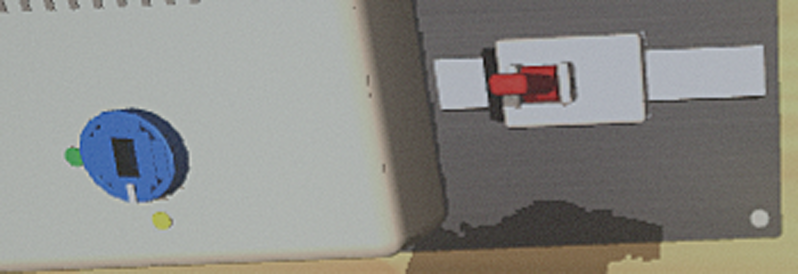

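View pics/w1b.png

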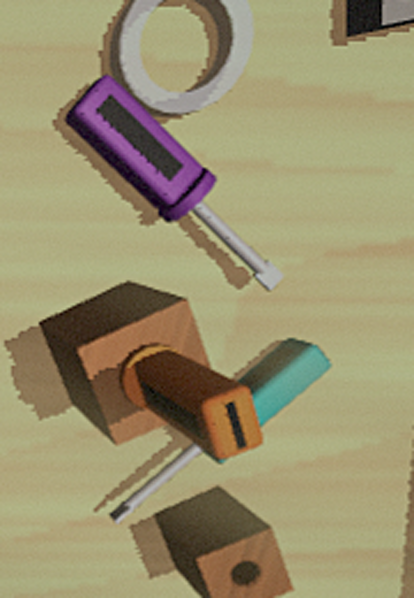

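Run:
```python
from h import *
s,im=snap('scene','scene1.png')
c=cv2.imread('pics/scene1.png')[140:320,150:400]; cv2.imwrite('pics/sc2.png',cv2.resize(c,None,fx=3.2,fy=3.2,interpolation=cv2.INTER_CUBIC))
print(proj('scene',[(481,-361,175),(481,-361,85),(490,-457,0)]))
```

```text
[[221.35 218.69]
 [225.62 245.43]
 [206.95 289.84]]
```

View pics/sc2.png

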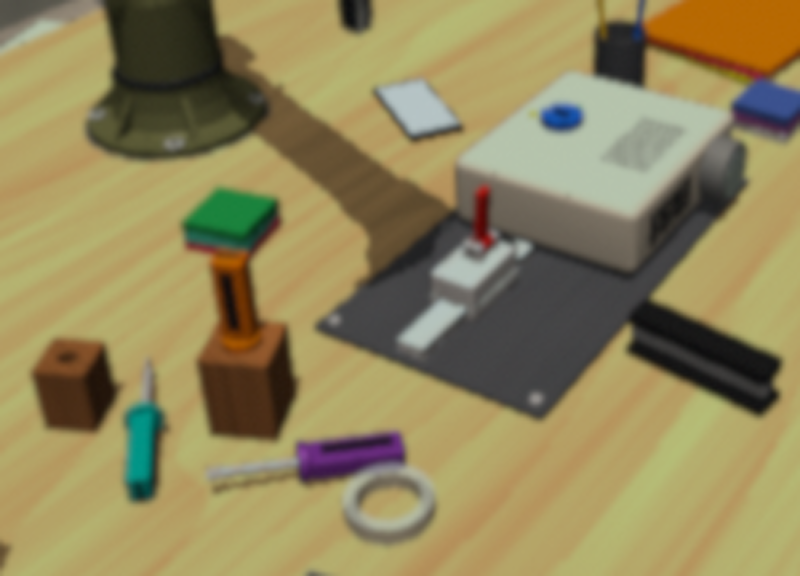

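Run:
```python
from h import *
plan([(550.5,-195,60),(550.5,-195,34)],np.radians(2.4))
```

```text
"twist": [[0.0, 0.01, -0.36], [0.0, 0.01, -0.36], [0.0, 0.01, -0.36], [0.01, 0.01, -0.36], [0.0, 0.01, -0.36]] "dp": [[8.6, -1.2, 43.3], [8.6, -1.1, 43.4], [8.6, -1.0, 43.3], [8.6, -1.0, 43.4], [8.6, -0.9, 43.3]]
"twist": [[0.01, 0.01, -0.35], [0.0, 0.01, -0.36]] "dp": [[8.6, -0.9, 43.4], [-0.0, -0.0, 26.0]]
end [ 550.53 -195.03   34.  ] 2.4038313887983582
```

Emit:
{"method": "jog_arm", "body": {"twist": [[0, 0, -0.4], [0, 0, -0.4], [0, 0, -0.4], [0, 0, -0.4], [0, 0, -0.4]], "dp": [[8.6, -1, 43.4], [8.6, -1, 43.4], [8.6, -1, 43.4], [8.6, -1, 43.4], [8.6, -1, 43.4]], "gripper": [0, 0, 0, 0, 0]}}

```text
t: 2.05
tool_pos: [541.9, -197.1, 101.7]
tool_rot: [[1.0, 0.032, -0.001], [0.032, -1.0, -0.001], [-0.001, 0.001, -1.0]]
ft_force: [-0.0, -0.7, 0.1]
grip_width: -0.3
```

Emit:
{"method": "jog_arm", "body": {"twist": [[0, 0, -0.4], [0, 0, 0], [0, 0, 0]], "dp": [[8.6, -1, 43.4], [0, 0, 26], [0, -10, 0]], "gripper": [0, 0, 0]}}

```text
t: 2.35
tool_pos: [546.4, -185.8, 29.4]
tool_rot: [[0.999, 0.037, -0.009], [0.037, -0.999, 0.002], [-0.009, -0.002, -1.0]]
ft_force: [-0.6, -0.3, 0.1]
grip_width: 0.3
```

Run:
```python
from h import *
st(); s,im=snap('wrist','w2.png'); st()
```

```text
2.35 [ 546.4 -185.8   29.4] yaw 2.1 z [-0.01  0.   -1.  ] F [-0.6 -0.3  0.1] T [ 0.    0.   -0.04] g 0.3 q [ 0.64  0.39 -0.43  1.82  0.19  0.98 -1.4 ]
2.4 [ 548.7 -182.4   32.2] yaw 2.3 z [-0.01  0.   -1.  ] F [-0.9  2.  -0.3] T [ 0.15 -0.04 -0.05] g 0.2 q [ 0.64  0.39 -0.43  1.82  0.19  0.98 -1.4 ]
```

View pics/w2.png

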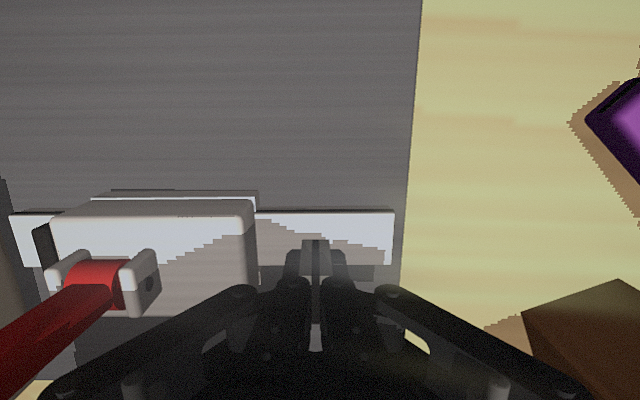

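Emit:
{"method": "jog_arm", "body": {"twist": [[0, 0, 0], [0, 0, 0], [0, 0, 0], [0, 0, 0], [0, 0, 0]], "dp": [[0, -12, 0], [0, -12, 0], [0, -12, 0], [0, -12, 0], [0, -8, 0]], "gripper": [0, 0, 0, 0, 0]}}

```text
t: 2.9
tool_pos: [549.6, -126.2, 35.4]
tool_rot: [[0.999, 0.043, 0.002], [0.043, -0.999, -0.001], [0.002, 0.001, -1.0]]
ft_force: [0.7, -6.1, 2.0]
grip_width: 0.2
```

Emit:
{"method": "jog_arm", "body": {"twist": [[0, 0, 0], [0, 0, 0], [0, 0, 0]], "dp": [[0, -3, 0], [0, -3, 0], [0, 0, 0]], "gripper": [0, 0, 0]}}

```text
t: 3.2
tool_pos: [549.4, -126.2, 35.6]
tool_rot: [[0.999, 0.039, 0.002], [0.039, -0.999, -0.006], [0.002, 0.006, -1.0]]
ft_force: [0.1, -11.7, 2.9]
grip_width: -0.3
```

Emit:
{"method": "jog_arm", "body": {"twist": [[0, 0, 0], [0, 0, 0], [0, 0, 0]], "dp": [[0, -3, 0], [0, -2, 0], [0, 0, 0]], "gripper": [0, 0, 0]}}

```text
t: 3.5
tool_pos: [549.2, -125.7, 35.9]
tool_rot: [[0.999, 0.035, 0.003], [0.035, -0.999, -0.01], [0.003, 0.01, -1.0]]
ft_force: [-0.2, -18.8, 3.5]
grip_width: 0.0
```

Run:
```python
from h import *
st(); s,im=snap('wrist','w3.png'); st(); snap('scene','scene3.png')
c=cv2.imread('pics/scene3.png')[180:260,250:350]; cv2.imwrite('pics/sc3.png',cv2.resize(c,None,fx=6,fy=6,interpolation=cv2.INTER_CUBIC))
```

```text
3.5 [ 549.2 -125.7   35.9] yaw 2.02 z [ 0.   -0.01 -1.  ] F [ -0.2 -18.8   3.5] T [-2.43 -0.06  0.02] g 0.0 q [ 0.57  0.35 -0.46  1.87  0.2   0.96 -1.51]
3.55 [ 549.2 -125.7   35.9] yaw 2.01 z [ 0.   -0.01 -1.  ] F [ -0.7 -19.6   3.3] T [-2.52  0.01 -0.04] g -0.0 q [ 0.57  0.35 -0.46  1.87  0.2   0.96 -1.51]
```

View pics/w3.png

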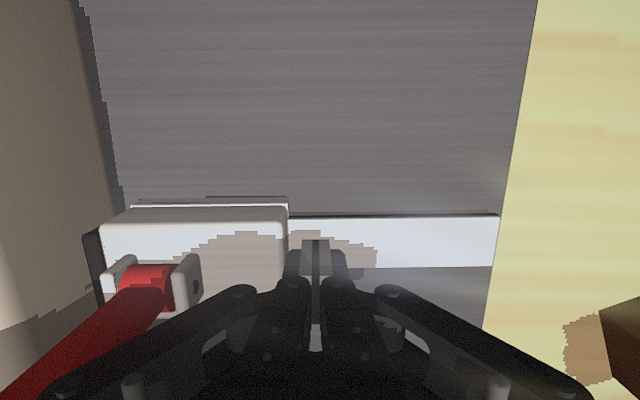

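View pics/sc3.png

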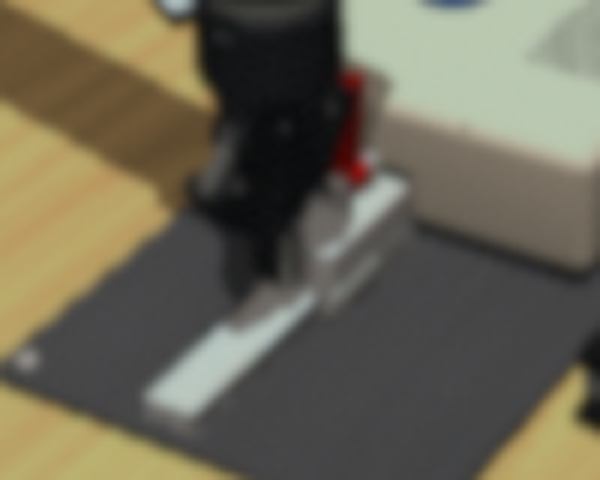

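Run:
```python
from h import *
s=manip.get_state()
print('first: back')
plan([(550.5,-145,36),(550,-145,150),(500,-58,150)],np.radians(92.4),step=30)
```

```text
first: back
"twist": [[0.05, 0.03, -8.22], [0.05, 0.03, -8.22], [0.05, 0.03, -8.22], [0.05, 0.03, -8.22], [0.05, 0.03, -8.22]] "dp": [[0.7, 19.4, 0.1], [-0.1, 0.2, -28.5], [-0.1, 0.2, -28.5], [-0.1, 0.2, -28.5], [-0.1, 0.1, -28.5]]
"twist": [[0.05, 0.03, -8.22], [0.05, 0.03, -8.21], [0.05, 0.03, -8.22], [0.05, 0.03, -8.21], [0.05, 0.04, -8.22]] "dp": [[5.7, -24.4, -0.2], [9.2, -23.4, -0.1], [12.4, -21.8, -0.1], [15.4, -19.8, -0.1], [-0.0, 0.0, 0.0]]
"twist": [[0.06, 0.04, -8.21]] "dp": [[-0.0, 0.0, 0.0]]
end [499.97 -57.97 150.01] 92.39545321765095
```

Emit:
{"method": "jog_arm", "body": {"twist": [[0, 0, 0], [0, 0, 0], [0, 0, 0], [0, 0, 0], [0, 0, -8.2]], "dp": [[0, 30, 0], [0, 0, -28.5], [0, 0, -28.5], [0, 0, -28.5], [0, 0, -28.5]], "gripper": [0, 0, 0, 0, 0]}}

```text
t: 4.1
tool_pos: [549.5, -144.6, 149.3]
tool_rot: [[0.982, 0.188, -0.001], [0.188, -0.982, 0.001], [-0.0, -0.001, -1.0]]
ft_force: [0.7, -0.5, 0.4]
grip_width: 0.4
```

Emit:
{"method": "jog_arm", "body": {"twist": [[0, 0, -8.2], [0, 0, -8.2], [0, 0, -8.2], [0, 0, -8.2], [0, 0, -8.2]], "dp": [[0, 0, 0], [0, 0, 0], [0, 0, 0], [0, 0, 0], [0, 0, 0]], "gripper": [0, 0, 0, 0, 0]}}

```text
t: 4.6
tool_pos: [549.5, -144.6, 148.1]
tool_rot: [[0.615, 0.788, -0.001], [0.788, -0.615, 0.001], [0.001, -0.001, -1.0]]
ft_force: [-0.6, -0.2, 0.1]
grip_width: 0.1
```

Emit:
{"method": "jog_arm", "body": {"twist": [[0, 0, -8.2], [0, 0, -8.2], [0, 0, -8.2], [0, 0, -8.2], [0, 0, -8.2]], "dp": [[0, 0, 0], [0, 0, 0], [0, 0, 0], [0, 0, 0], [0, 0, 0]], "gripper": [0, 0, 0, 0, 0]}}

```text
t: 5.1
tool_pos: [549.5, -144.6, 148.1]
tool_rot: [[-0.053, 0.999, -0.001], [0.999, 0.053, 0.001], [0.001, -0.0, -1.0]]
ft_force: [-0.7, 0.2, 1.1]
grip_width: -0.2
```

Run:
```python
from h import *
st(); s,im=snap('wrist','w4.png'); st()
plan([(495,-58,150)],step=45)
```

```text
5.1 [ 549.5 -144.6  148.1] yaw 93.03 z [-0.  0. -1.] F [-0.7  0.2  1.1] T [ 0.02  0.02 -0.  ] g -0.2 q [ 0.8   0.27 -0.67  1.74  0.18  1.19  0.13]
5.15 [ 549.5 -144.7  148.1] yaw 93.33 z [-0.  0. -1.] F [0.4 0.3 0.2] T [ 0.02 -0.07  0.03] g -0.0 q [ 0.8   0.27 -0.67  1.74  0.18  1.19  0.13]
"twist": [[-0.01, -0.02, 0.0], [-0.01, -0.03, 0.0], [-0.01, -0.02, 0.0]] "dp": [[29.9, -16.5, -0.6], [29.9, -16.4, -0.6], [29.9, -16.5, -0.6]]
end [495.02 -57.99 150.  ] 93.32567184890358
```

View pics/w4.png

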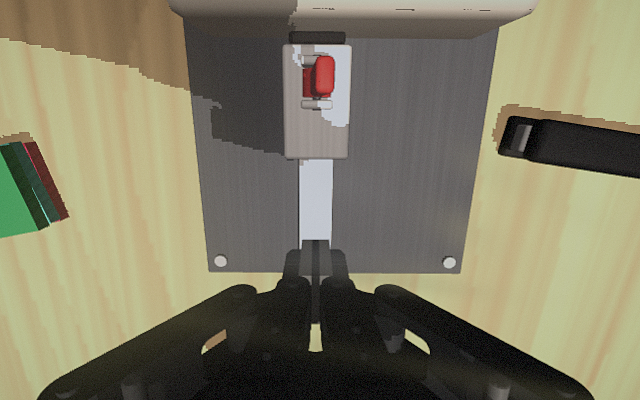

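Run:
```python
from h import *
s=manip.get_state(); c,d=ray('wrist',(317,90),s)
for nm,p,z in [('tail',(317,159),52),('tailL',(284,158),52),('tailR',(349,158),52),('noseL',(291,33),45),('noseR',(345,33),45),('pivot',(317,83),62),('screwL',(220,261),8),('screwR',(449,262),8),('levtip',(326,65),125),('cornerL',(209,272),8),('cornerR',(461,272),8),('railL',(299,238),22),('railR',(333,238),22)]:
    print(nm,onz('wrist',p,z,s)[:2])
im=cv2.imread('pics/w4.png')[0:180,230:400]; cv2.imwrite('pics/w4a.png',cv2.resize(im,None,fx=3.3,fy=3.3,interpolation=cv2.INTER_CUBIC))
```

```text
tail [ 548.89 -112.18]
tailL [ 523.39 -112.88]
tailR [ 573.53 -109.96]
noseL [525.12 -24.25]
noseR [563.53 -22.03]
pivot [545.59 -57.68]
screwL [ 457.64 -229.04]
screwR [ 689.45 -216.64]
levtip [549.44 -53.11]
cornerL [ 445.99 -242.29]
cornerR [ 703.81 -227.24]
railL [ 536.91 -192.78]
railR [ 568.83 -190.92]
```

View pics/w4a.png

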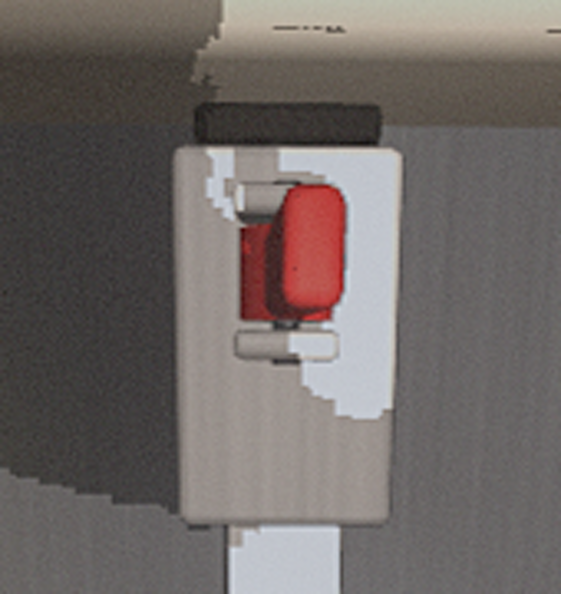

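Emit:
{"method": "jog_arm", "body": {"twist": [[0, 0, 0], [0, 0, 0], [0, 0, 0], [0, 0, 0], [0, 0, 0]], "dp": [[30, -16.5, 0], [30, -16.5, 0], [30, -16.5, 0], [0, 0, 24], [0, 0, 24]], "gripper": [0, 0, 0, 0, 0]}}

```text
t: 5.65
tool_pos: [496.3, -56.8, 100.7]
tool_rot: [[-0.046, 0.999, 0.002], [0.999, 0.046, -0.001], [-0.001, 0.002, -1.0]]
ft_force: [0.4, -0.7, 0.1]
grip_width: -0.0
```

Emit:
{"method": "jog_arm", "body": {"twist": [[0, 0, 0], [0, 0, 0], [0, 0, 0], [0, 0, 0], [0, 0, 0]], "dp": [[0, 10, 0], [0, 10, 0], [0, 10, 0], [0, 10, 0], [0, 10, 0]], "gripper": [0, 0, 0, 0, 0]}}

```text
t: 6.15
tool_pos: [546.7, -56.5, 100.5]
tool_rot: [[-0.045, 0.999, -0.001], [0.999, 0.045, 0.0], [0.0, -0.001, -1.0]]
ft_force: [-2.7, -0.3, -0.9]
grip_width: -0.0
```

Emit:
{"method": "jog_arm", "body": {"twist": [[0, 0, 0], [0, 0, 0], [0, 0, 0], [0, 0, 0], [0, 0, 0]], "dp": [[0, 10, 0], [0, 10, 0], [0, 10, 0], [0, 10, 4], [0, 5, 8]], "gripper": [0, 0, 0, 0, 0]}}

```text
t: 6.65
tool_pos: [593.4, -54.5, 88.8]
tool_rot: [[-0.045, 0.999, 0.003], [0.999, 0.045, -0.0], [-0.0, 0.003, -1.0]]
ft_force: [-0.5, -0.1, 2.7]
grip_width: 0.0
```

Emit:
{"method": "jog_arm", "body": {"twist": [[0, 0, 0], [0, 0, 0], [0, 0, 0]], "dp": [[0, 0, 7], [0, 0, 5], [0, 0, 2]], "gripper": [0, 0, 0]}}

```text
t: 6.95
tool_pos: [590.8, -54.4, 73.6]
tool_rot: [[-0.046, 0.999, -0.0], [0.999, 0.046, 0.0], [0.0, -0.0, -1.0]]
ft_force: [1.1, -0.3, 2.0]
grip_width: -0.1
```

Emit:
{"method": "jog_arm", "body": {"twist": [[0, 0, 0], [0, 0, 0], [0, 0, 0]], "dp": [[0, 0, 2], [0, 0, 2], [0, 0, 0]], "gripper": [0, 0, 0]}}

```text
t: 7.25
tool_pos: [591.2, -54.5, 70.6]
tool_rot: [[-0.045, 0.999, 0.001], [0.999, 0.045, -0.0], [-0.0, 0.001, -1.0]]
ft_force: [1.1, 0.0, 1.9]
grip_width: 0.1
```

Emit:
{"method": "jog_arm", "body": {"twist": [[0, 0, 0], [0, 0, 0]], "dp": [[0, 0, 2], [0, 0, 0]], "gripper": [0, 0]}}

```text
t: 7.45
tool_pos: [591.5, -54.5, 69.9]
tool_rot: [[-0.045, 0.999, 0.001], [0.999, 0.045, -0.001], [-0.001, 0.001, -1.0]]
ft_force: [-2.4, -0.2, 9.8]
grip_width: 0.1
```

Emit:
{"method": "jog_arm", "body": {"twist": [[0, 0, 0], [0, 0, 0], [0, 0, 0]], "dp": [[0, 0, 2], [0, 0, 1], [0, 0, 0]], "gripper": [0, 0, 0]}}

```text
t: 7.75
tool_pos: [591.9, -54.5, 69.0]
tool_rot: [[-0.045, 0.999, 0.001], [0.999, 0.045, -0.002], [-0.002, 0.001, -1.0]]
ft_force: [-6.9, 0.3, 21.0]
grip_width: 0.4
```

Emit:
{"method": "jog_arm", "body": {"twist": [[0, 0, 0], [0, 0, 0], [0, 0, 0], [0, 0, 0], [0, 0, 0]], "dp": [[0, 0, -35], [0, 0, -35], [0, 0, -35], [38, -28, 0], [38, -28, 0]], "gripper": [0, 0, 0, 0, 0]}}

```text
t: 8.25
tool_pos: [531.4, 18.7, 171.0]
tool_rot: [[-0.042, 0.999, 0.001], [0.999, 0.042, 0.0], [0.0, 0.001, -1.0]]
ft_force: [-0.8, 1.1, 0.5]
grip_width: 0.1
```

Emit:
{"method": "jog_arm", "body": {"twist": [[0, 0, 0], [0, 0, 0], [0, 0, 0]], "dp": [[38, -28, 0], [0, 0, 0], [0, 0, 0]], "gripper": [0, 0, 0]}}

```text
t: 8.55
tool_pos: [501.1, 55.8, 170.2]
tool_rot: [[-0.047, 0.999, -0.0], [0.999, 0.047, -0.002], [-0.002, -0.0, -1.0]]
ft_force: [-0.3, -1.5, 0.1]
grip_width: 0.1
```

Run:
```python
from h import *
st(); s,im=snap('wrist','w5.png'); np.save('w5.npy',s,allow_pickle=True); st(); snap('scene','scene5.png')
c=cv2.imread('pics/scene5.png')[180:260,250:350]; cv2.imwrite('pics/sc5.png',cv2.resize(c,None,fx=6,fy=6,interpolation=cv2.INTER_CUBIC))
```

```text
8.55 [501.1  55.8 170.2] yaw 92.72 z [-0. -0. -1.] F [-0.3 -1.5  0.1] T [-0.05 -0.01  0.01] g 0.1 q [ 0.62  0.11 -0.82  1.86  0.09  1.21 -0.18]
8.6 [501.8  54.7 170.2] yaw 92.59 z [-0. -0. -1.] F [ 0.2 -0.   0.3] T [-0.04  0.02 -0.02] g 0.1 q [ 0.62  0.11 -0.82  1.86  0.09  1.21 -0.18]
```

View pics/w5.png

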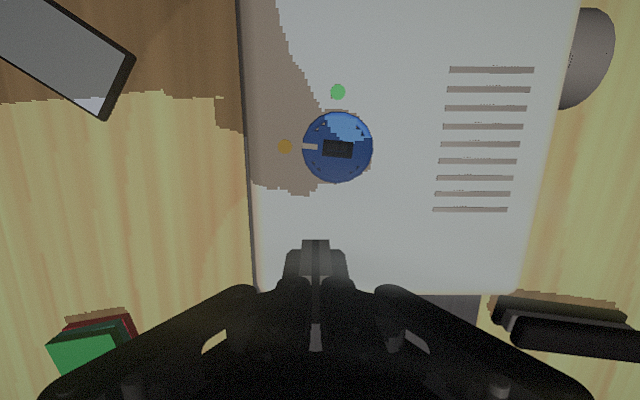

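View pics/sc5.png

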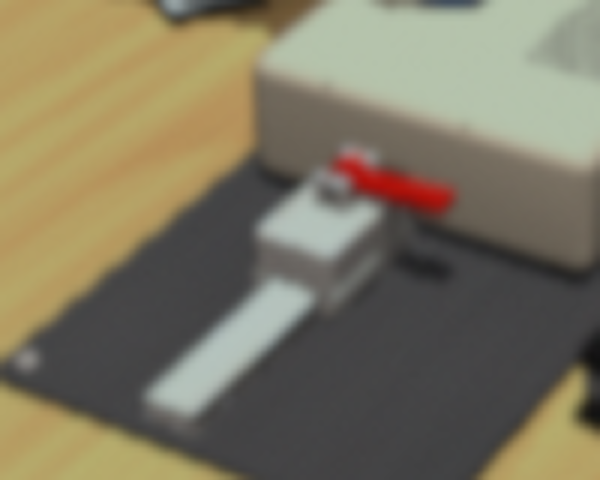

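Run:
```python
from h import *
im=cv2.imread('pics/w5.png')[70:210,260:400]; cv2.imwrite('pics/w5a.png',cv2.resize(im,None,fx=5,fy=5,interpolation=cv2.INTER_CUBIC))
hsv=cv2.cvtColor(im,cv2.COLOR_BGR2HSV); m=cv2.inRange(hsv,(100,120,40),(130,255,255)); 
c=max(cv2.findContours(m,cv2.RETR_EXTERNAL,cv2.CHAIN_APPROX_NONE)[0],key=cv2.contourArea); print(cv2.fitEllipse(cv2.convexHull(c)))
```

```text
((76.99256896972656, 76.30134582519531), (69.41459655761719, 70.81120300292969), 36.70689392089844)
```

View pics/w5a.png

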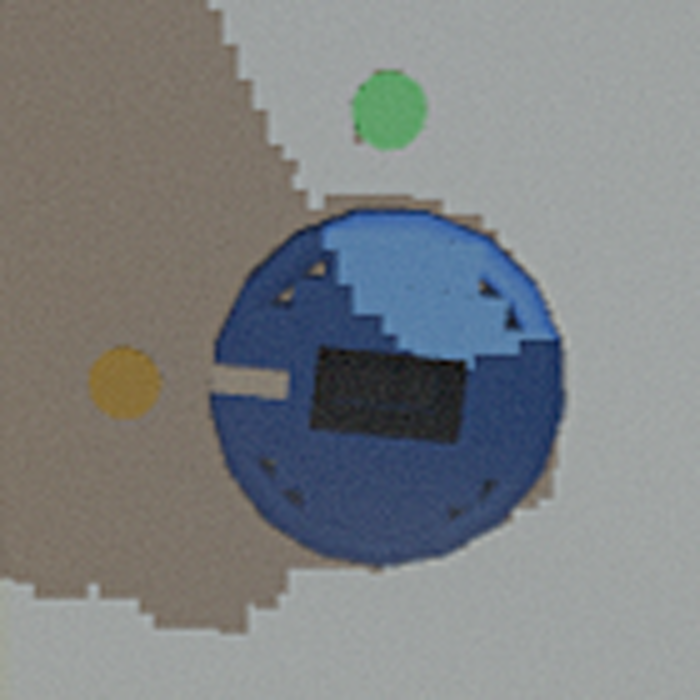

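Run:
```python
from h import *
s=np.load('w5.npy',allow_pickle=True).item(); s['tool_pos']=np.array([501.5,55.2,170.2]); s['tool_rot']=tgt(np.radians(92.6))
W=lambda x,y,z:onz('wrist',(260+(x+.5)/5-.5,70+(y+.5)/5-.5),z,s)[:2]
TL,TR,BR,BL=[W(*p,107) for p in [(318,347),(467,360),(457,443),(310,430)]]
print('slot c',(TL+TR+BR+BL)/4,'dims',np.linalg.norm(TR-TL),np.linalg.norm(BL-TL))
v=(TR+BR-TL-BL); print('slot x yaw',np.degrees(np.arctan2(v[1],v[0])))
Y,G=W(124,383,95),W(390,110,95); print('Y',Y,'G',G, 'disc centre',onz('wrist',(337,146.3),107,s)[:2])
c=(TL+TR+BR+BL)/4
for d in (Y,G): print(np.degrees(np.arctan2(*(c-d)[::-1])))
v=c-W(248,382,107); print('pointer',np.degrees(np.arctan2(v[1],v[0])))
```

```text
slot c [513.89 100.62] dims 19.62910193693103 10.938622974462351
slot x yaw -2.3950188919780446
Y [477.93  99.06] G [512.59 136.7 ] disc centre [513.65 102.16]
2.4691233701969404
-87.9296161400314
pointer -2.8085484450673137
```

Run:
```python
from h import *
plan([(501,-20,220),(495,-430,230)],np.radians(101),step=47)
```

```text
"twist": [[-0.0, 0.0, -0.77], [-0.0, 0.0, -0.77], [-0.0, 0.0, -0.77], [-0.0, 0.0, -0.77], [-0.0, 0.01, -0.77]] "dp": [[-37.0, -2.2, -24.9], [-37.1, -2.8, -24.9], [-45.3, -3.8, -1.1], [-45.4, -4.5, -1.1], [-45.3, -5.1, -1.1]]
"twist": [[-0.0, 0.0, -0.77], [-0.0, 0.01, -0.77], [-0.01, 0.0, -0.78], [-0.0, 0.01, -0.77], [-0.01, 0.0, -0.78]] "dp": [[-45.2, -5.7, -1.0], [-45.1, -6.4, -1.1], [-45.0, -6.9, -1.1], [-44.9, -7.5, -1.1], [-44.9, -8.1, -1.1]]
"twist": [[-0.0, 0.01, -0.77]] "dp": [[-44.7, -8.8, -1.1]]
end [ 494.99 -430.01  229.97] 100.99755125606508
```

Emit:
{"method": "jog_arm", "body": {"twist": [[0, 0, -0.77], [0, 0, -0.77], [0, 0, -0.77], [0, 0, -0.77], [0, 0, -0.77]], "dp": [[-37, -2.2, -25], [-37, -2.8, -25], [-45.3, -3.8, -1], [-45.4, -4.5, -1], [-45.3, -5.1, -1]], "gripper": [0, 0, 30, 60, 70]}}

```text
t: 9.15
tool_pos: [498.8, -159.0, 223.3]
tool_rot: [[-0.11, 0.994, -0.0], [0.994, 0.11, -0.0], [-0.0, -0.0, -1.0]]
ft_force: [0.9, 0.3, 0.4]
grip_width: 43.1
```

Emit:
{"method": "jog_arm", "body": {"twist": [[0, 0, -0.77], [0, 0, -0.77], [0, 0, -0.77], [0, 0, -0.77], [0, 0, -0.77]], "dp": [[-45.2, -5.7, -1], [-45.1, -6.4, -1], [-45, -7, -1], [-45, -7.5, -1], [-45, -8, -1]], "gripper": [70, 70, 70, 70, 70]}}

```text
t: 9.65
tool_pos: [494.9, -387.1, 227.3]
tool_rot: [[-0.176, 0.984, -0.001], [0.984, 0.176, 0.0], [0.001, -0.001, -1.0]]
ft_force: [1.3, 0.0, -0.2]
grip_width: 69.8
```

Emit:
{"method": "jog_arm", "body": {"twist": [[0, 0, -0.77], [0, 0, 0], [0, 0, 0]], "dp": [[-44.7, -8.8, -1], [0, 0, 0], [0, 0, 0]], "gripper": [70, 70, 70]}}

```text
t: 9.95
tool_pos: [493.9, -431.4, 227.4]
tool_rot: [[-0.187, 0.982, -0.002], [0.982, 0.187, 0.002], [0.002, -0.001, -1.0]]
ft_force: [-0.6, 0.9, 0.2]
grip_width: 69.7
```

Run:
```python
from h import *
st(); s,im=snap('wrist','w6.png'); np.save('w6.npy',s,allow_pickle=True); st()
```

```text
9.95 [ 493.9 -431.4  227.4] yaw 100.77 z [-0.  0. -1.] F [-0.6  0.9  0.2] T [ 0.09 -0.02 -0.02] g 69.7 q [ 1.04  0.38 -0.48  1.42  0.17  1.39  0.75]
10.0 [ 494.9 -429.3  228. ] yaw 100.96 z [-0.  0. -1.] F [-0.3  0.3  0.1] T [ 0.02 -0.06 -0.04] g 70.3 q [ 1.04  0.37 -0.48  1.43  0.17  1.39  0.75]
```

View pics/w6.png

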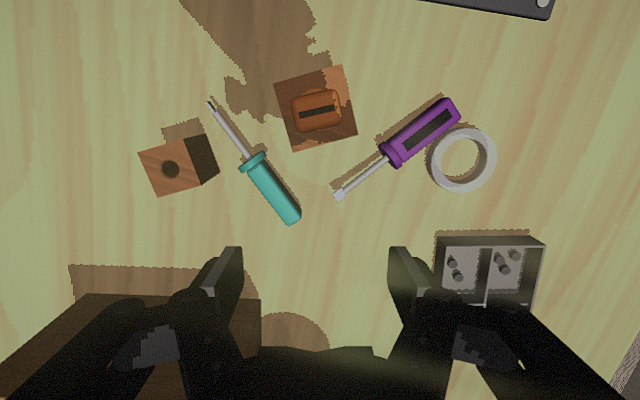

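Run:
```python
import cv2
im=cv2.imread('pics/w6.png')[55:165,265:375]; cv2.imwrite('pics/w6a.png',cv2.resize(im,None,fx=5.4,fy=5.4,interpolation=cv2.INTER_CUBIC))
```

```text
(no output)
```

View pics/w6a.png

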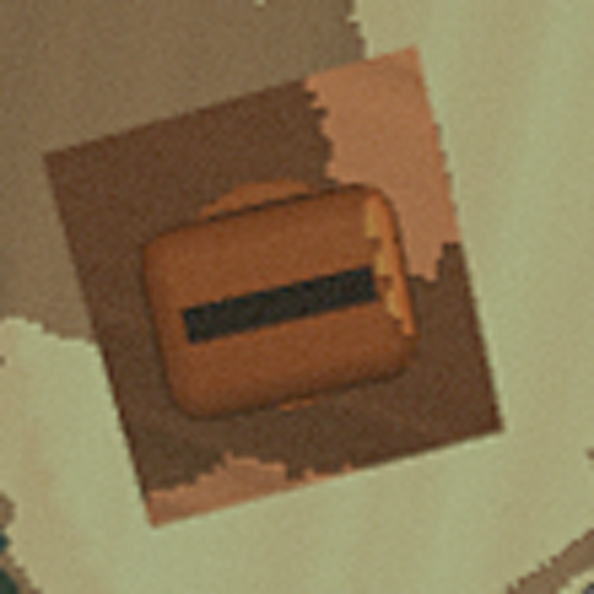

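Run:
```python
from h import *
s=np.load('w6.npy',allow_pickle=True).item(); s['tool_pos']=np.array([494.5,-430.3,227.8]); s['tool_rot']=tgt(np.radians(100.9))
W=lambda x,y,z:onz('wrist',(265+(x+.5)/5.4-.5,55+(y+.5)/5.4-.5),z,s)[:2]
A,B=W(185,327,175),W(374,285,175); v=B-A; print('line',A,B,(A+B)/2,np.linalg.norm(v),np.degrees(np.arctan2(v[1],v[0])))
C=[W(*p,85) for p in [(45,155),(415,45),(502,430),(153,526)]]; print('stand',sum(C)/4,np.linalg.norm(C[0]-C[1]),np.linalg.norm(C[1]-C[2]))
print('handle c',W(279,302,175)); plan([((A+B)[0]/2,(A+B)[1]/2,228)])
```

```text
line [ 471.93 -366.87] [ 491.89 -358.41] [ 481.91 -362.64] 21.674667297550002 22.981688228401442
stand [ 482.15 -362.72] 60.97998553056031 61.614520165038634
handle c [ 481.81 -362.21]
"twist": [[-0.02, -0.07, 0.0], [-0.01, -0.06, 0.0]] "dp": [[34.0, -0.1, 0.1], [34.0, -0.0, 0.1]]
end [ 481.91 -362.6   227.96] 100.95888805941296
```

Emit:
{"method": "jog_arm", "body": {"twist": [[0, 0, -6], [0, 0, -6.1], [0, 0, 0], [0, 0, 0], [0, 0, 0]], "dp": [[34, 0, 0], [33.8, 3.6, 0], [0, 0, 30], [0, 0, 30], [0, 0, 0]], "gripper": [70, 70, 70, 70, 70]}}

```text
t: 10.5
tool_pos: [480.3, -359.0, 165.5]
tool_rot: [[-0.396, 0.918, -0.006], [0.918, 0.396, 0.005], [0.007, -0.004, -1.0]]
ft_force: [-0.4, -0.2, -0.5]
grip_width: 70.0
```

Run:
```python
from h import *
st();s,im=snap('wrist','w7.png'); st()
plan([(482,-362.6,114)],np.radians(113),step=30)
```

```text
10.5 [ 480.3 -359.   165.5] yaw 113.3 z [-0.01  0.01 -1.  ] F [-0.4 -0.2 -0.5] T [ 0.03 -0.01 -0.04] g 70.0 q [ 1.05  0.31 -0.54  1.65  0.16  1.24  0.88]
10.55 [ 481.5 -360.2  167.9] yaw 113.27 z [-0.  0. -1.] F [ 0.2 -0.   0.1] T [-0.03  0.01  0.09] g 70.2 q [ 1.05  0.3  -0.54  1.64  0.16  1.24  0.88]
"twist": [[-0.06, -0.1, 0.13], [-0.05, -0.1, 0.14]] "dp": [[-1.3, -0.2, 26.9], [-1.3, -0.3, 27.0]]
end [ 481.96 -362.64  114.  ] 112.99581214352962
```

View pics/w7.png

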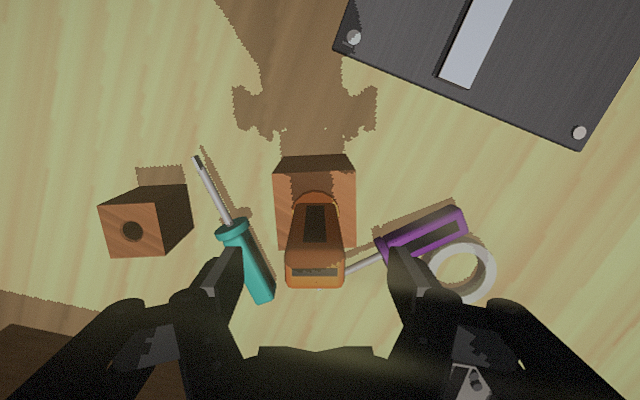

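Emit:
{"method": "jog_arm", "body": {"twist": [[0, 0, 0], [0, 0, 0], [0, 0, 0], [0, 0, 0], [0, 0, 0]], "dp": [[-1, 0, 27], [0, 0, 26], [0, 0, 0], [0, 0, 0], [0, 0, 0]], "gripper": [70, 70, 60, 30, 15], "force": 70}}

```text
t: 11.05
tool_pos: [484.2, -363.6, 118.8]
tool_rot: [[-0.394, 0.919, 0.003], [0.919, 0.394, -0.002], [-0.003, 0.002, -1.0]]
ft_force: [0.2, -0.1, -0.2]
grip_width: 31.8
```

Emit:
{"method": "jog_arm", "body": {"twist": [[0, 0, 0], [0, 0, 0], [0, 0, 0]], "dp": [[0, 0, 0], [0, 0, 0], [0, 0, 0]], "gripper": [10, 10, 10], "force": 70}}

```text
t: 11.35
tool_pos: [484.4, -363.7, 118.9]
tool_rot: [[-0.394, 0.919, 0.003], [0.919, 0.394, -0.003], [-0.004, 0.002, -1.0]]
ft_force: [-1.3, 0.8, 7.3]
grip_width: 29.5
```

Run:
```python
from h import *
st()
```

```text
11.35 [ 484.4 -363.7  118.9] yaw 113.18 z [ 0. -0. -1.] F [-1.3  0.8  7.3] T [0.08 0.11 0.02] g 29.5 q [ 1.04  0.35 -0.53  1.69  0.19  1.15  0.86]
```

Emit:
{"method": "jog_arm", "body": {"twist": [[0, 0, 0], [0, 0, 0], [0, 0, 0], [0, 0, 0], [0, 0, 0]], "dp": [[0, 0, -15], [0, 0, -30], [0, 0, -35], [0, 0, -35], [0, 0, -35]], "gripper": [10, 10, 10, 10, 10]}}

```text
t: 11.85
tool_pos: [482.6, -362.7, 268.8]
tool_rot: [[-0.394, 0.919, 0.0], [0.919, 0.394, -0.001], [-0.001, 0.0, -1.0]]
ft_force: [1.1, -0.9, -0.3]
grip_width: 29.4
```

Emit:
{"method": "jog_arm", "body": {"twist": [[0, 0, 0], [0, 0, 0]], "dp": [[0, 0, 0], [0, 0, 0]], "gripper": [10, 10]}}

```text
t: 12.05
tool_pos: [483.2, -363.1, 267.9]
tool_rot: [[-0.393, 0.919, 0.002], [0.919, 0.393, -0.002], [-0.002, 0.001, -1.0]]
ft_force: [-0.2, 0.4, -1.6]
grip_width: 29.1
```

Run:
```python
from h import *
st();s,im=snap('wrist','w8.png'); st(); np.save('w8.npy',s,allow_pickle=True)
plan([(514.5,101,280)],np.radians(87.5),step=46)
print(proj('wrist',[s['tool_pos']+s['tool_rot']@np.array([0,0,109])],s))
```

```text
12.05 [ 483.2 -363.1  267.9] yaw 113.17 z [ 0. -0. -1.] F [-0.2  0.4 -1.6] T [ 0.07 -0.    0.08] g 29.1 q [ 1.06  0.25 -0.55  1.5   0.13  1.42  0.91]
12.1 [ 482.5 -362.8  266.3] yaw 113.17 z [-0. -0. -1.] F [ 0.8  1.  -1.1] T [-0.01 -0.   -0.01] g 29.2 q [ 1.06  0.25 -0.55  1.5   0.13  1.42  0.91]
"twist": [[-0.0, 0.0, 2.33], [-0.0, 0.0, 2.33], [-0.0, 0.0, 2.33], [-0.0, 0.0, 2.33], [-0.0, 0.0, 2.34]] "dp": [[37.6, 19.3, -1.2], [38.4, 17.7, -1.3], [39.1, 16.1, -1.2], [39.6, 14.6, -1.3], [40.3, 12.9, -1.2]]
"twist": [[-0.0, 0.0, 2.33], [-0.01, 0.0, 2.34], [-0.0, 0.0, 2.33], [-0.01, 0.0, 2.34], [-0.0, 0.0, 2.33]] "dp": [[40.7, 11.2, -1.3], [41.2, 9.6, -1.2], [41.5, 7.9, -1.3], [41.8, 6.3, -1.2], [42.0, 4.5, -1.3]]
"twist": [[-0.01, 0.0, 2.34]] "dp": [[42.2, 2.7, -1.2]]
end [514.45 100.99 279.99] 87.49743607114048
[[315.72 194.7 ]]
```

View pics/w8.png

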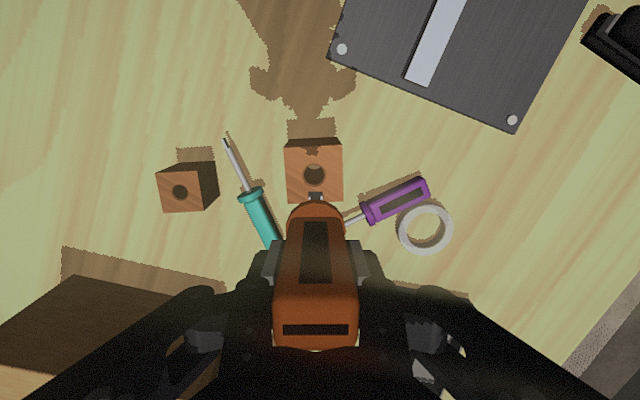

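Run:
```python
from h import *
im=cv2.imread('pics/w8.png')[130:230,260:370]; cv2.imwrite('pics/w8a.png',cv2.resize(im,None,fx=6,fy=6,interpolation=cv2.INTER_CUBIC))
s=np.load('w8.npy',allow_pickle=True).item()
print(onz('wrist',(314.5,174.5),85,s))
```

```text
[ 481.97 -362.89   85.  ]
```

View pics/w8a.png

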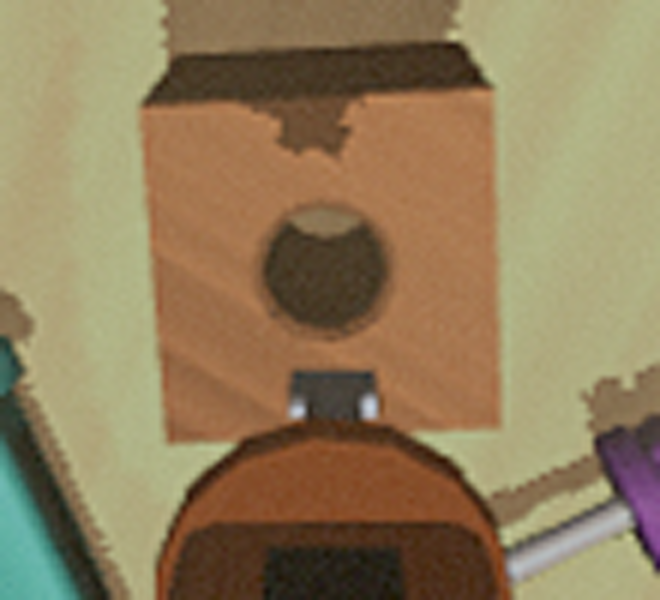

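Emit:
{"method": "jog_arm", "body": {"twist": [[0, 0, 2.33], [0, 0, 2.33], [0, 0, 2.33], [0, 0, 2.33], [0, 0, 2.33]], "dp": [[37.6, 19.3, -1.2], [38.4, 17.7, -1.2], [39.1, 16.1, -1.2], [39.6, 14.6, -1.2], [40.3, 12.9, -1.2]], "gripper": [10, 10, 10, 10, 10]}}

```text
t: 12.6
tool_pos: [496.3, -150.3, 270.7]
tool_rot: [[-0.198, 0.98, -0.003], [0.98, 0.198, 0.001], [0.002, -0.003, -1.0]]
ft_force: [1.3, -0.6, -0.8]
grip_width: 29.3
```

Emit:
{"method": "jog_arm", "body": {"twist": [[0, 0, 2.33], [0, 0, 2.34], [0, 0, 2.33], [0, 0, 2.34], [0, 0, 2.33]], "dp": [[40.7, 11.2, -1.2], [41.2, 9.6, -1.2], [41.5, 7.9, -1.2], [41.8, 6.3, -1.2], [42, 4.5, -1.2]], "gripper": [10, 10, 10, 10, 10]}}

```text
t: 13.1
tool_pos: [510.8, 60.0, 277.0]
tool_rot: [[0.005, 1.0, -0.002], [1.0, -0.005, -0.001], [-0.001, -0.002, -1.0]]
ft_force: [1.1, -0.4, -1.0]
grip_width: 29.3
```

Emit:
{"method": "jog_arm", "body": {"twist": [[0, 0, 2.34], [0, 0, 0], [0, 0, 0]], "dp": [[42.2, 2.7, -1.2], [0, 0, 0], [0, 0, 0]], "gripper": [10, 10, 10]}}

```text
t: 13.4
tool_pos: [513.8, 101.7, 278.3]
tool_rot: [[0.04, 0.999, -0.003], [0.999, -0.04, -0.0], [-0.0, -0.002, -1.0]]
ft_force: [0.1, -0.6, -1.5]
grip_width: 29.5
```

Run:
```python
from h import *
st();s,im=snap('wrist','w9.png'); st(); np.save('w9.npy',s,allow_pickle=True)
im=cv2.imread('pics/w9.png'); c=im[100:260,240:400]; cv2.imwrite('pics/w9a.png',cv2.resize(c,None,fx=3.7,fy=3.7,interpolation=cv2.INTER_CUBIC))
```

```text
13.4 [513.8 101.7 278.3] yaw 87.7 z [-0. -0. -1.] F [ 0.1 -0.6 -1.5] T [-0.05 -0.06 -0.01] g 29.5 q [ 0.6   0.09 -0.89  1.66  0.07  1.42 -0.34]
13.45 [514.1 100.  278.2] yaw 87.53 z [-0. -0. -1.] F [-0.3 -0.3 -1.8] T [-0.08 -0.03 -0.  ] g 29.3 q [ 0.61  0.09 -0.89  1.66  0.07  1.42 -0.34]
```

View pics/w9a.png

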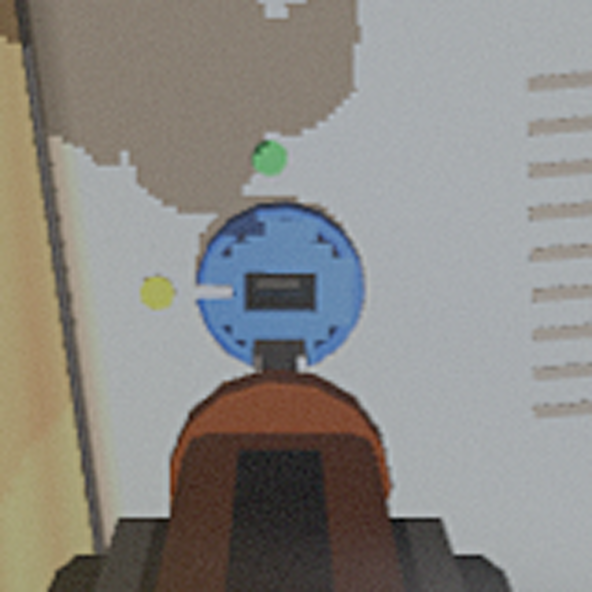

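Run:
```python
from h import *
s={'tool_pos':np.zeros(3),'tool_rot':np.eye(3)}
def T(px,z): c,d=ray('wrist',px,s); return c+d*(z-c[2])/d[2]
f=lambda x,y:(240+(x+.5)/3.7-.5,100+(y+.5)/3.7-.5)
print('tip front edge',T(f(280,340),109), T(f(255,340),109),T(f(305,340),109))
for z in (278.2-107,280-107): print('slot c',T(f(281,292),z),'L',T(f(246,293),z),'R',T(f(316,292),z))
```

```text
tip front edge [  2.65   0.09 109.  ] [  2.65  -5.59 109.  ] [  2.65   5.78 109.  ]
slot c [ -0.76   0.4  171.2 ] L [ -1.04  -9.4  171.2 ] R [ -0.76  10.2  171.2 ]
slot c [ -1.18   0.41 173.  ] L [ -1.47  -9.45 173.  ] R [ -1.18  10.26 173.  ]
```

Emit:
{"method": "jog_arm", "body": {"twist": [[0, 0, 0], [0, 0, 0], [0, 0, 0], [0, 0, 0]], "dp": [[-2, 0.4, 27], [0, 0, 27], [0, 0, 0], [0, 0, 0]], "gripper": [10, 10, 10, 10]}}

```text
t: 13.85
tool_pos: [514.9, 97.3, 225.3]
tool_rot: [[0.046, 0.999, -0.001], [0.999, -0.046, -0.0], [-0.0, -0.001, -1.0]]
ft_force: [0.1, -0.4, 1.4]
grip_width: 29.2
```

Run:
```python
from h import *
st();s,im=snap('wrist','w10.png'); st()
im=cv2.imread('pics/w10.png'); c=im[120:240,250:380]; cv2.imwrite('pics/w10a.png',cv2.resize(c,None,fx=5,fy=5,interpolation=cv2.INTER_CUBIC))
```

```text
13.85 [514.9  97.3 225.3] yaw 87.39 z [-0. -0. -1.] F [ 0.1 -0.4  1.4] T [ 0.04 -0.04 -0.01] g 29.2 q [ 0.6   0.13 -0.89  1.74  0.1   1.32 -0.36]
13.9 [515.6  97.9 226.3] yaw 87.41 z [ 0. -0. -1.] F [ 1.6  0.4 -0.5] T [-0.01  0.    0.07] g 29.5 q [ 0.6   0.12 -0.89  1.74  0.1   1.32 -0.36]
```

View pics/w10a.png

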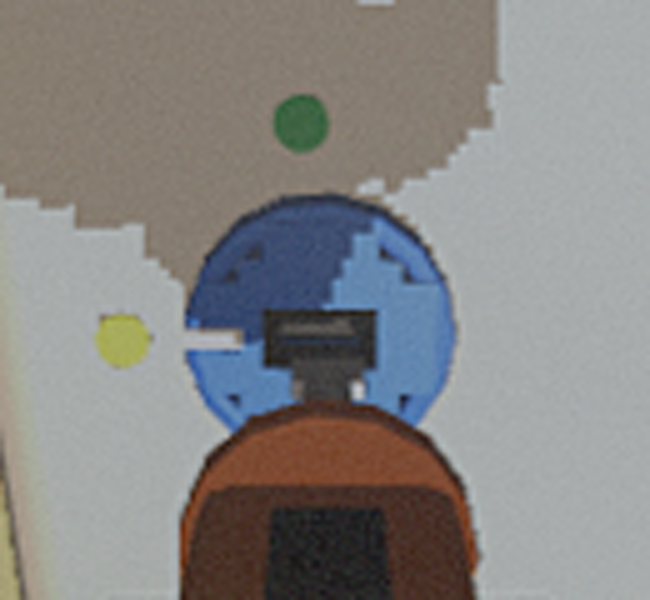

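Run:
```python
from h import *
s={'tool_pos':np.zeros(3),'tool_rot':np.eye(3)}
def T(px,z): c,d=ray('wrist',px,s); return c+d*(z-c[2])/d[2]
f=lambda x,y:(250+(x+.5)/5-.5,120+(y+.5)/5-.5)
for z in (117,119,121): print('slot c',T(f(321,339),z),'L',T(f(265,339),z),'R',T(f(378,339),z))
print('tip cols',T(f(295,362),109),T(f(360,362),109))
im=cv2.imread('pics/w10.png')[170:205,295:335]
im=cv2.convertScaleAbs(im,alpha=2.5,beta=0); cv2.imwrite('pics/w10b.png',cv2.resize(im,None,fx=15,fy=15,interpolation=cv2.INTER_CUBIC))
```

```text
slot c [  4.12  -1.21 117.  ] L [  4.12 -10.89 117.  ] R [  4.12   8.65 117.  ]
slot c [  3.59  -1.22 119.  ] L [  3.59 -10.97 119.  ] R [  3.59   8.71 119.  ]
slot c [  3.06  -1.22 121.  ] L [  3.06 -11.05 121.  ] R [  3.06   8.78 121.  ]
tip cols [  2.24  -5.55 109.  ] [  2.24   5.39 109.  ]
```

View pics/w10b.png

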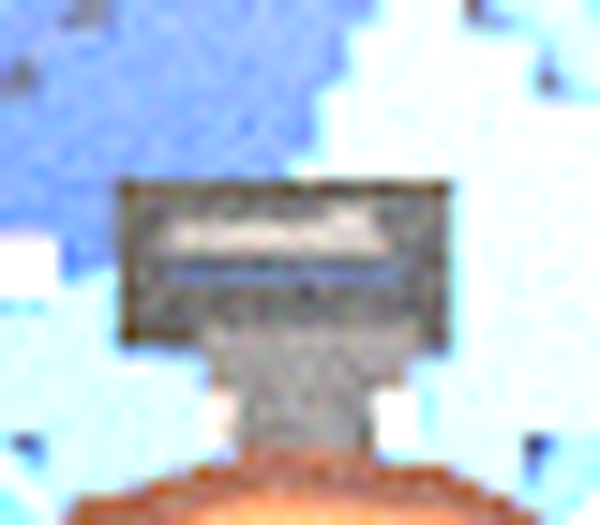

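Emit:
{"method": "jog_arm", "body": {"twist": [[0, 0, 0], [0, 0, 0], [0, 0, 0], [0, 0, 0]], "dp": [[2.3, -1.4, 0], [0, 0, 5], [0, 0, 0], [0, 0, 0]], "gripper": [10, 10, 10, 10]}}

```text
t: 14.3
tool_pos: [513.8, 101.2, 220.6]
tool_rot: [[0.043, 0.999, 0.0], [0.999, -0.043, -0.0], [-0.0, 0.0, -1.0]]
ft_force: [-0.4, -0.4, -0.7]
grip_width: 29.4
```

Run:
```python
from h import *
st();s,im=snap('wrist','w11.png'); st()
im=cv2.imread('pics/w11.png')[160:215,285:345]
im=cv2.convertScaleAbs(im,alpha=2.2,beta=0); cv2.imwrite('pics/w11b.png',cv2.resize(im,None,fx=10,fy=10,interpolation=cv2.INTER_CUBIC))
```

```text
14.3 [513.8 101.2 220.6] yaw 87.52 z [ 0. -0. -1.] F [-0.4 -0.4 -0.7] T [-0.03  0.05  0.03] g 29.4 q [ 0.59  0.13 -0.89  1.75  0.1   1.31 -0.37]
14.35 [513.8 101.2 220.6] yaw 87.52 z [ 0. -0. -1.] F [-0.2  0.4 -1.1] T [-0.02  0.04 -0.02] g 29.3 q [ 0.59  0.13 -0.89  1.75  0.1   1.31 -0.37]
```

View pics/w11b.png

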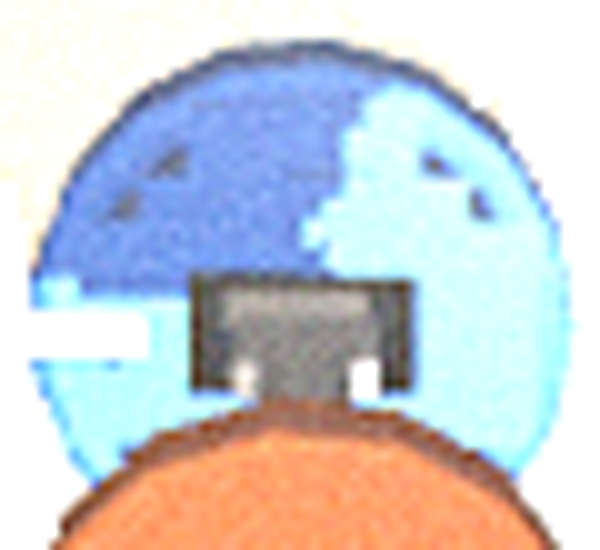

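Emit:
{"method": "jog_arm", "body": {"twist": [[0, 0, 0], [0, 0, 0], [0, 0, 0], [0, 0, 0]], "dp": [[-0.7, 0, 3], [0, 0, 3], [0, 0, 3], [0, 0, 0]], "gripper": [10, 10, 10, 10]}}

```text
t: 14.75
tool_pos: [513.3, 100.4, 210.8]
tool_rot: [[0.043, 0.999, -0.001], [0.999, -0.043, -0.0], [-0.0, -0.001, -1.0]]
ft_force: [-0.6, -0.4, -0.5]
grip_width: 29.1
```

Emit:
{"method": "jog_arm", "body": {"twist": [[0, 0, 0], [0, 0, 0], [0, 0, 0]], "dp": [[0, 0, 2], [0, 0, 1.5], [0, 0, 0]], "gripper": [10, 10, 10]}}

```text
t: 15.05
tool_pos: [513.6, 100.5, 207.7]
tool_rot: [[0.043, 0.999, -0.0], [0.999, -0.043, -0.0], [-0.0, -0.0, -1.0]]
ft_force: [-0.2, -0.2, -1.0]
grip_width: 29.5
```

Run:
```python
from h import *
st();s,im=snap('wrist','w12.png'); st()
im=cv2.imread('pics/w12.png')[150:225,270:360]
im=cv2.convertScaleAbs(im,alpha=2.,beta=0); cv2.imwrite('pics/w12b.png',cv2.resize(im,None,fx=7,fy=7,interpolation=cv2.INTER_CUBIC))
```

```text
15.05 [513.6 100.5 207.7] yaw 87.51 z [-0. -0. -1.] F [-0.2 -0.2 -1. ] T [-0.01 -0.   -0.  ] g 29.5 q [ 0.59  0.14 -0.89  1.77  0.11  1.29 -0.37]
15.1 [513.7 100.5 207.9] yaw 87.51 z [-0. -0. -1.] F [-0.3 -0.9 -1.1] T [ 0.02 -0.05  0.  ] g 29.4 q [ 0.59  0.14 -0.89  1.77  0.11  1.29 -0.37]
```

View pics/w12b.png

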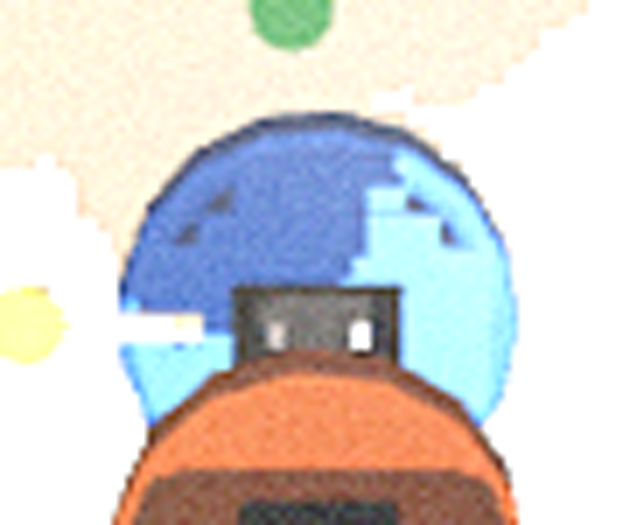

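Emit:
{"method": "jog_arm", "body": {"twist": [[0, 0, 0], [0, 0, 0], [0, 0, 8], [0, 0, 8], [0, 0, 8]], "dp": [[0, 0, 1], [0, 0, 0], [0, 0, 0], [0, 0, 0], [0, 0, 0]], "gripper": [10, 10, 10, 10, 10]}}

```text
t: 15.6
tool_pos: [513.2, 100.0, 206.8]
tool_rot: [[0.451, 0.892, -0.001], [0.892, -0.451, -0.001], [-0.002, -0.001, -1.0]]
ft_force: [-2.4, -1.4, -1.1]
grip_width: 29.1
```

Emit:
{"method": "jog_arm", "body": {"twist": [[0, 0, 8], [0, 0, 8], [0, 0, 0]], "dp": [[0, 0, 0], [0, 0, 0], [0, 0, 0]], "gripper": [10, 10, 10]}}

```text
t: 15.9
tool_pos: [512.9, 100.3, 206.8]
tool_rot: [[0.676, 0.737, -0.002], [0.737, -0.676, -0.001], [-0.002, -0.001, -1.0]]
ft_force: [-1.8, -0.3, -0.3]
grip_width: 29.3
```

Run:
```python
from h import *
st();s,im=snap('wrist','w13.png'); st()
im=cv2.imread('pics/w13.png')[130:225,260:370]
im=cv2.convertScaleAbs(im,alpha=2.,beta=0); cv2.imwrite('pics/w13b.png',cv2.resize(im,None,fx=6,fy=6,interpolation=cv2.INTER_CUBIC))
```

```text
15.9 [512.9 100.3 206.8] yaw 47.5 z [-0. -0. -1.] F [-1.8 -0.3 -0.3] T [-0.23  0.78  0.03] g 29.3 q [ 0.53  0.13 -0.83  1.77  0.1   1.29 -1.06]
15.95 [512.9 100.3 206.8] yaw 47.69 z [-0. -0. -1.] F [-3.3 -0.5  0.1] T [-0.32  0.83  0.07] g 29.0 q [ 0.53  0.13 -0.83  1.77  0.1   1.28 -1.06]
```

View pics/w13b.png

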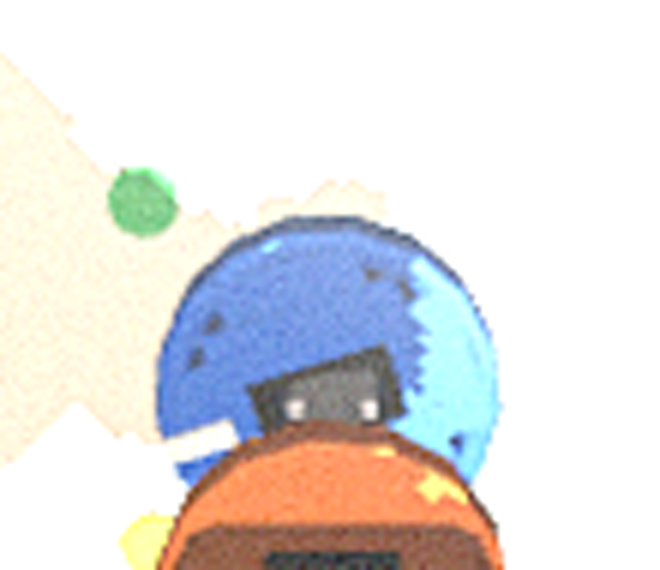

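Emit:
{"method": "jog_arm", "body": {"twist": [[0, 0, 8], [0, 0, 8], [0, 0, 8], [0, 0, 8], [0, 0, 8]], "dp": [[0, 0, 0], [0, 0, 0], [0, 0, 0], [0, 0, 0], [0, 0, 0]], "gripper": [10, 10, 10, 10, 10]}}

```text
t: 16.45
tool_pos: [512.4, 101.2, 206.8]
tool_rot: [[0.992, 0.129, -0.003], [0.129, -0.992, 0.0], [-0.003, -0.001, -1.0]]
ft_force: [-3.9, 0.8, 1.2]
grip_width: 29.3
```

Emit:
{"method": "jog_arm", "body": {"twist": [[0, 0, 6], [0, 0, 6], [0, 0, 0]], "dp": [[0, 0, 0], [0, 0, 0], [0, 0, 0]], "gripper": [10, 10, 10]}}

```text
t: 16.75
tool_pos: [512.4, 101.5, 206.8]
tool_rot: [[0.997, -0.075, -0.003], [-0.075, -0.997, 0.001], [-0.003, -0.001, -1.0]]
ft_force: [-4.6, 1.3, 1.1]
grip_width: 29.1
```

Run:
```python
from h import *
st();s,im=snap('wrist','w14.png'); st(); np.save('w14.npy',s,allow_pickle=True)
im=cv2.imread('pics/w14.png')[130:225,260:370]
im=cv2.convertScaleAbs(im,alpha=2.,beta=0); cv2.imwrite('pics/w14b.png',cv2.resize(im,None,fx=6,fy=6,interpolation=cv2.INTER_CUBIC))
```

```text
16.75 [512.4 101.5 206.8] yaw -4.3 z [-0.  0. -1.] F [-4.6  1.3  1.1] T [0.4  1.55 0.07] g 29.1 q [ 0.47  0.12 -0.76  1.78  0.08  1.28 -1.96]
16.8 [512.4 101.4 206.7] yaw -4.19 z [-0.  0. -1.] F [-5.4  1.3  1.4] T [0.5  1.65 0.01] g 29.4 q [ 0.47  0.12 -0.76  1.78  0.08  1.28 -1.95]
```

View pics/w14b.png

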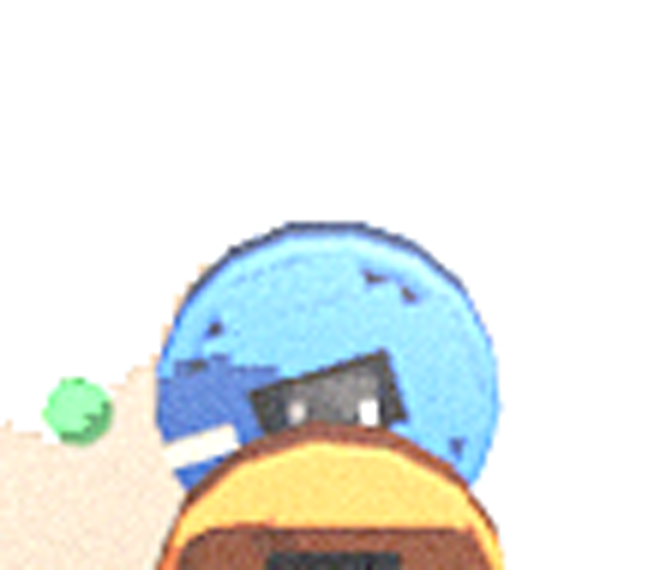

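```bash
cat > ang.py <<'E'
from h import *
def ang(stf,o,sc,a,b,z=107):
    s=np.load(stf,allow_pickle=True).item(); s['tool_rot']=tgt(np.arctan2(s['tool_rot'][1,0],s['tool_rot'][0,0]))
    W=lambda p:onz('wrist',(o[0]+(p[0]+.5)/sc-.5,o[1]+(p[1]+.5)/sc-.5),z,s)[:2]
    A,B=W(a),W(b); v=B-A; return A,B,np.degrees(np.arctan2(v[1],v[0]))
E
python3 - <<'E'
from ang import *
print(ang('w14.npy',(260,130),6,(248,388),(385,350)))
print(ang('w14.npy',(260,130),6,(168,454),(236,436)))
print(ang('w14.npy',(260,130),6,(77,412),(77,412),95), ang('w14.npy',(260,130),6,(328,387),(328,387)))
E
```

```text
(array([517.13, 111.67]), array([521.04,  92.83]), np.float64(-78.2795797552931))
(array([508.6, 123.4]), array([510.47, 113.9 ]), np.float64(-78.8698001750896))
(array([512.02, 137.1 ]), array([512.02, 137.1 ]), np.float64(0.0)) (array([516.45, 100.86]), array([516.45, 100.86]), np.float64(0.0))
```

Emit:
{"method": "jog_arm", "body": {"twist": [[0, 0, 5], [0, 0, 4.5], [0, 0, 0]], "dp": [[0, 0, 0], [0, 0, 0], [0, 0, 0]], "gripper": [10, 10, 10]}}

```text
t: 17.1
tool_pos: [512.4, 101.7, 206.8]
tool_rot: [[0.971, -0.238, -0.003], [-0.238, -0.971, 0.001], [-0.003, -0.001, -1.0]]
ft_force: [-5.3, 2.5, 2.1]
grip_width: 29.2
```

Run:
```python
from h import *
st();s,im=snap('wrist','w15.png'); st(); np.save('w15.npy',s,allow_pickle=True)
im=cv2.imread('pics/w15.png')[130:225,260:370]
im=cv2.convertScaleAbs(im,alpha=2.,beta=0); cv2.imwrite('pics/w15b.png',cv2.resize(im,None,fx=6,fy=6,interpolation=cv2.INTER_CUBIC))
```

```text
17.1 [512.4 101.7 206.8] yaw -13.78 z [-0.  0. -1.] F [-5.3  2.5  2.1] T [0.61 1.72 0.11] g 29.2 q [ 0.46  0.12 -0.75  1.78  0.08  1.28 -2.12]
17.15 [512.4 101.7 206.8] yaw -13.7 z [-0.  0. -1.] F [-5.4  1.1  2. ] T [0.59 1.75 0.1 ] g 29.4 q [ 0.46  0.12 -0.75  1.78  0.08  1.28 -2.12]
```

View pics/w15b.png

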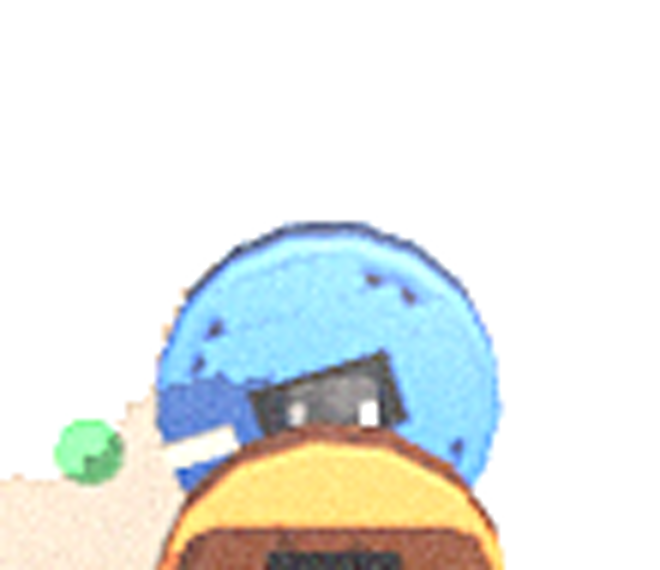

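Run:
```python
from ang import *
print(ang('w15.npy',(260,130),6,(250,389),(385,351)))
P=ang('w15.npy',(260,130),6,(164,455),(237,438)); print(P)
G=ang('w15.npy',(260,130),6,(90,452),(90,452),95)[0]
im=cv2.imread('pics/w15.png')[130:225,260:370]; im=cv2.resize(im,None,fx=6,fy=6,interpolation=cv2.INTER_CUBIC)
# disc top circle: left edge 158, right edge ~498, top ~228
pts=np.array([(160,395),(498,395),(328,226),(210,275),(445,272),(470,480),(185,330),(478,335)])
W=np.array([ang('w15.npy',(260,130),6,tuple(p),tuple(p),107)[0] for p in pts]).astype(np.float32)
(c,r)=cv2.minEnclosingCircle(W); print('disc',c,r,'G',G)
d=np.array(c)-G; print('dot dir',np.degrees(np.arctan2(d[1],d[0]))); 
m=(P[0]+P[1])/2; d=np.array(c)-m; print('pointer radial',np.degrees(np.arctan2(d[1],d[0])))
```

```text
(array([518.77, 110.69]), array([519.59,  91.73]), np.float64(-87.53076240657013))
(array([512.48, 124.47]), array([512.46, 114.16]), np.float64(-90.1218094425294))
disc (515.633056640625, 100.39376068115234) 22.95231819152832 G [511.91 136.7 ]
dot dir -84.15127773504916
pointer radial -80.5069463290451
```

Emit:
{"method": "jog_arm", "body": {"twist": [[0, 0, -8], [0, 0, 0], [0, 0, 0], [0, 0, 0], [0, 0, 0]], "dp": [[0, 0, 0], [0, 0, -4], [0, 0, -8], [0, 0, -30], [0, 0, -30]], "gripper": [10, 10, 10, 10, 10]}}

```text
t: 17.65
tool_pos: [514.9, 99.8, 280.6]
tool_rot: [[0.994, -0.106, 0.003], [-0.106, -0.994, -0.0], [0.003, 0.0, -1.0]]
ft_force: [0.7, -0.2, -0.4]
grip_width: 29.4
```

Emit:
{"method": "jog_arm", "body": {"twist": [[0, 0, 0], [0, 0, 0]], "dp": [[-30, 0, 0], [0, 0, 0]], "gripper": [10, 10]}}

```text
t: 17.85
tool_pos: [483.7, 104.5, 281.4]
tool_rot: [[0.995, -0.104, 0.005], [-0.104, -0.995, -0.002], [0.005, 0.001, -1.0]]
ft_force: [-0.8, -0.1, -1.0]
grip_width: 29.1
```

Run:
```python
from h import *
st();s,im=snap('wrist','w16.png'); st(); np.save('w16.npy',s,allow_pickle=True)
im=cv2.imread('pics/w16.png')[90:230,250:410]
cv2.imwrite('pics/w16b.png',cv2.resize(im,None,fx=4.2,fy=4.2,interpolation=cv2.INTER_CUBIC))
```

```text
17.85 [483.7 104.5 281.4] yaw -5.98 z [ 0.01 -0.   -1.  ] F [-0.8 -0.1 -1. ] T [ 0.01 -0.01  0.01] g 29.1 q [ 0.5  -0.01 -0.76  1.73 -0.01  1.42 -1.93]
17.9 [484.7 103.6 280.8] yaw -6.03 z [ 0.01 -0.   -1.  ] F [ 0.9  0.4 -0.4] T [-0.04 -0.02 -0.02] g 29.5 q [ 0.5  -0.01 -0.76  1.73 -0.    1.42 -1.93]
```

View pics/w16b.png

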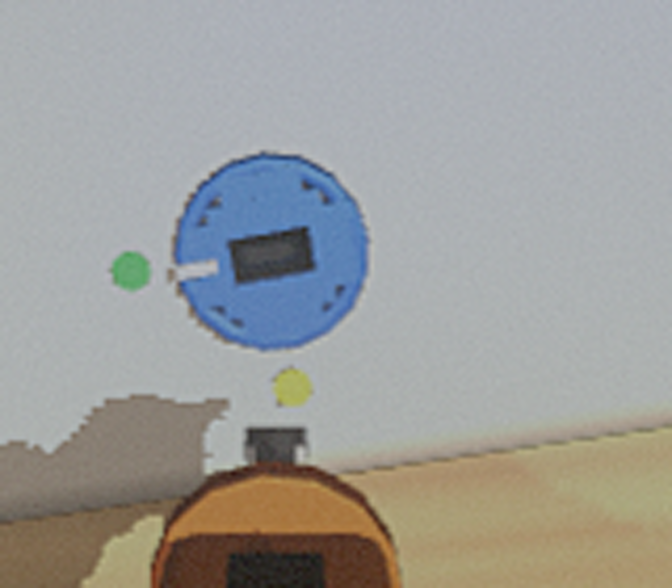

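Run:
```python
from ang import *
f='w16.npy';o=(250,90);k=4.2
TL,TR,a1=ang(f,o,k,(230,242),(307,228)); BL,BR,a2=ang(f,o,k,(237,284),(315,269))
c=(TL+TR+BL+BR)/4; print(c,a1,a2)
G=ang(f,o,k,(131,271),(131,271),95)[0]; Y=ang(f,o,k,(293,387),(293,387),95)[0]
for d in (G,Y): print(np.degrees(np.arctan2(*(c-d)[::-1])),d)
print(ang(f,o,k,(172,275),(217,267)))
```

```text
[512.41 101.1 ] -85.7562610923521 -85.08078830838416
-87.22093605871272 [510.66 137.18]
2.5609142535002962 [476.4   99.49]
(array([510.33, 125.87]), array([511.12, 114.74]), np.float64(-85.93228451868785))
```

Run:
```python
from h import *
plan([(482,-363,272)],np.radians(40),step=46)
```

```text
"twist": [[0.02, -0.02, -4.18], [0.02, -0.02, -4.19], [0.02, -0.03, -4.18], [0.02, -0.02, -4.19], [0.02, -0.03, -4.18]] "dp": [[4.2, 42.2, 0.9], [1.1, 42.4, 0.8], [-1.9, 42.4, 0.9], [-5.1, 42.1, 0.8], [-8.1, 41.6, 0.9]]
"twist": [[0.02, -0.02, -4.19], [0.02, -0.03, -4.18], [0.01, -0.02, -4.19], [0.02, -0.03, -4.18], [0.02, -0.02, -4.19]] "dp": [[-11.2, 41.0, 0.8], [-14.1, 40.0, 0.8], [-16.9, 38.9, 0.8], [-19.8, 37.5, 0.8], [-22.5, 36.0, 0.8]]
"twist": [[0.01, -0.03, -4.18]] "dp": [[-25.0, 34.3, 0.8]]
end [ 482.01 -363.06  271.96] 39.996602804691356
```

Emit:
{"method": "jog_arm", "body": {"twist": [[0, 0, -4.18], [0, 0, -4.18], [0, 0, -4.18], [0, 0, -4.18], [0, 0, -4.18]], "dp": [[4.2, 42.2, 0.8], [1.1, 42.4, 0.8], [-1.9, 42.4, 0.8], [-5.1, 42.1, 0.8], [-8.1, 41.6, 0.8]], "gripper": [10, 10, 10, 10, 10]}}

```text
t: 18.4
tool_pos: [483.6, -111.4, 275.4]
tool_rot: [[0.966, 0.259, 0.002], [0.259, -0.966, -0.002], [0.002, 0.002, -1.0]]
ft_force: [0.4, 0.5, -1.1]
grip_width: 29.3
```

Emit:
{"method": "jog_arm", "body": {"twist": [[0, 0, -4.18], [0, 0, -4.18], [0, 0, -4.18], [0, 0, -4.18], [0, 0, -4.18]], "dp": [[-11.2, 41, 0.8], [-14.1, 40, 0.8], [-16.9, 38.9, 0.8], [-19.8, 37.5, 0.8], [-22.5, 36, 0.8]], "gripper": [10, 10, 10, 10, 10]}}

```text
t: 18.9
tool_pos: [481.9, -324.0, 271.0]
tool_rot: [[0.81, 0.586, 0.001], [0.586, -0.81, -0.002], [-0.0, 0.002, -1.0]]
ft_force: [0.9, 0.4, -0.2]
grip_width: 29.0
```

Emit:
{"method": "jog_arm", "body": {"twist": [[0, 0, -4.18], [0, 0, 0], [0, 0, 0]], "dp": [[-25, 34.3, 0.8], [0, 0, 0], [0, 0, 0]], "gripper": [10, 10, 10]}}

```text
t: 19.2
tool_pos: [481.1, -365.3, 269.3]
tool_rot: [[0.769, 0.639, -0.0], [0.639, -0.769, 0.0], [-0.0, -0.0, -1.0]]
ft_force: [0.3, 0.5, -0.8]
grip_width: 29.4
```

Run:
```python
from h import *
st();s,im=snap('wrist','w17.png'); st(); np.save('w17.npy',s,allow_pickle=True)
im=cv2.imread('pics/w17.png')[110:240,250:390]
cv2.imwrite('pics/w17b.png',cv2.resize(im,None,fx=5,fy=5,interpolation=cv2.INTER_CUBIC))
```

```text
19.2 [ 481.1 -365.3  269.3] yaw 39.74 z [-0.  0. -1.] F [ 0.3  0.5 -0.8] T [ 0.04 -0.05 -0.  ] g 29.4 q [ 0.9   0.23 -0.35  1.5   0.08  1.42 -0.33]
19.25 [ 481.8 -363.4  269.8] yaw 39.91 z [ 0.  0. -1.] F [ 1.   0.6 -0.2] T [ 0.02 -0.03  0.07] g 29.3 q [ 0.9   0.23 -0.36  1.51  0.08  1.42 -0.33]
```

View pics/w17b.png

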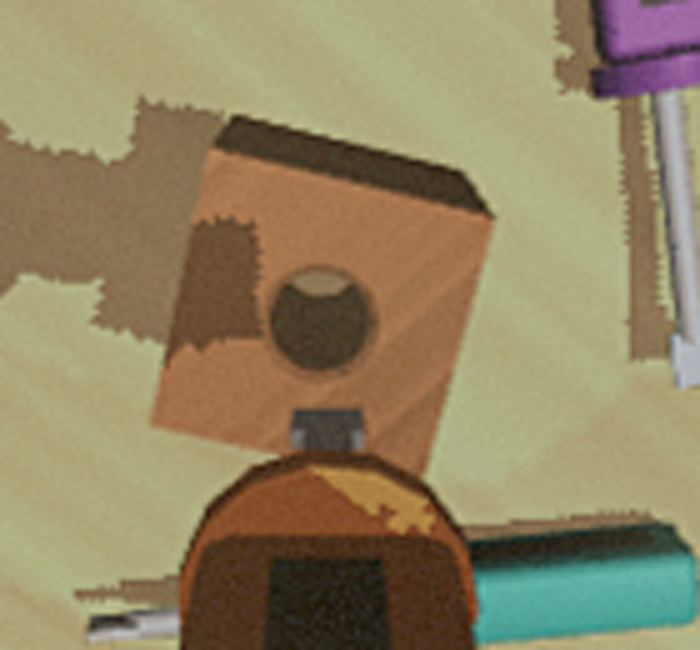

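Run:
```python
from h import *
s={'tool_pos':np.zeros(3),'tool_rot':np.eye(3)}
def T(px,z): c,d=ray('wrist',px,s); return c+d*(z-c[2])/d[2]
f=lambda x,y:(250+(x+.5)/5-.5,110+(y+.5)/5-.5)
print('hole',T(f(322,319),269.8-85),'tip edge',T(f(328,411),109))
```

```text
hole [  2.07  -0.44 184.8 ] tip edge [  2.72   0.78 109.  ]
```

Emit:
{"method": "jog_arm", "body": {"twist": [[0, 0, 0], [0, 0, 0], [0, 0, 0], [0, 0, 0]], "dp": [[0.9, -0.9, 30], [0, 0, 30], [0, 0, 0], [0, 0, 0]], "gripper": [10, 10, 10, 10]}}

```text
t: 19.65
tool_pos: [482.1, -360.8, 210.8]
tool_rot: [[0.765, 0.644, 0.0], [0.644, -0.765, -0.0], [0.0, 0.0, -1.0]]
ft_force: [0.7, -0.8, 0.4]
grip_width: 29.3
```

Run:
```python
from h import *
st();s,im=snap('wrist','w18.png'); st(); np.save('w18.npy',s,allow_pickle=True)
im=cv2.imread('pics/w18.png')[110:240,250:390]
cv2.imwrite('pics/w18b.png',cv2.resize(im,None,fx=5,fy=5,interpolation=cv2.INTER_CUBIC))
```

```text
19.65 [ 482.1 -360.8  210.8] yaw 40.08 z [ 0. -0. -1.] F [ 0.7 -0.8  0.4] T [-0.01  0.01 -0.03] g 29.3 q [ 0.9   0.25 -0.36  1.59  0.09  1.31 -0.34]
19.7 [ 482.6 -361.4  212. ] yaw 40.06 z [ 0. -0. -1.] F [-0.4  0.1  0.3] T [-0.   -0.01 -0.06] g 29.5 q [ 0.9   0.25 -0.36  1.59  0.09  1.31 -0.34]
```

View pics/w18b.png

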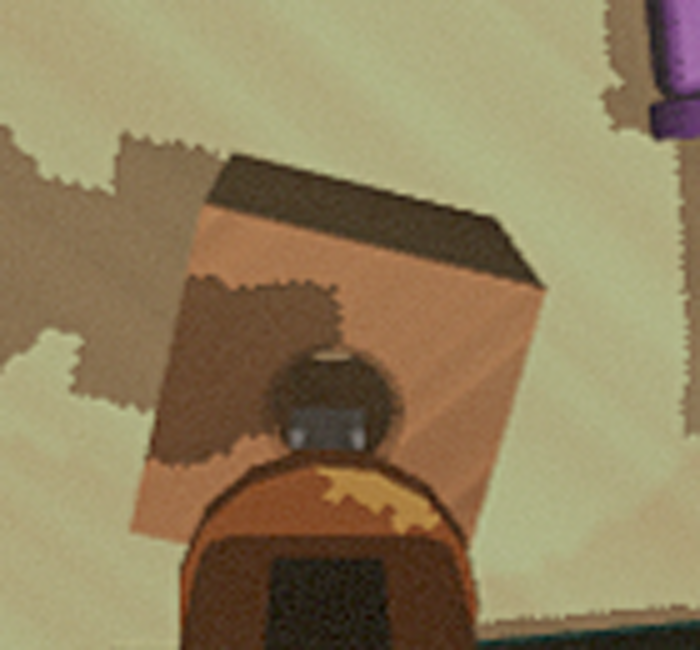

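Run:
```python
from h import *
s={'tool_pos':np.zeros(3),'tool_rot':np.eye(3)}
def T(px,z): c,d=ray('wrist',px,s); return c+d*(z-c[2])/d[2]
f=lambda x,y:(250+(x+.5)/5-.5,110+(y+.5)/5-.5)
for z in (126,128):print('hole',T(f(335,405),z),'tip edge',T(f(328,411),109))
```

```text
hole [ -0.92   2.05 126.  ] tip edge [  2.72   0.78 109.  ]
hole [ -1.47   2.06 128.  ] tip edge [  2.72   0.78 109.  ]
```

Emit:
{"method": "jog_arm", "body": {"twist": [[0, 0, 0], [0, 0, 0], [0, 0, 0], [0, 0, 0], [0, 0, 0]], "dp": [[-2, 1.4, 0], [0, 0, 15], [0, 0, 15], [0, 0, 15], [0, 0, 0]], "gripper": [10, 10, 10, 10, 10]}}

```text
t: 20.2
tool_pos: [479.0, -362.9, 161.4]
tool_rot: [[0.766, 0.643, -0.005], [0.643, -0.766, 0.004], [-0.001, -0.006, -1.0]]
ft_force: [0.3, -0.3, -1.3]
grip_width: 29.0
```

Emit:
{"method": "jog_arm", "body": {"twist": [[0, 0, 0], [0, 0, 0], [0, 0, 0], [0, 0, 0], [0, 0, 0]], "dp": [[0, 0, 15], [0, 0, 15], [0, 0, 10], [0, 0, 3], [0, 0, 0]], "gripper": [10, 10, 10, 10, 10]}}

```text
t: 20.7
tool_pos: [480.5, -363.9, 121.4]
tool_rot: [[0.766, 0.643, -0.001], [0.643, -0.766, 0.001], [-0.0, -0.001, -1.0]]
ft_force: [0.5, -0.6, -0.5]
grip_width: 29.5
```

Run:
```python
from h import *
st();s,im=snap('wrist','w19.png'); st()
```

```text
20.7 [ 480.5 -363.9  121.4] yaw 39.99 z [-0.  0. -1.] F [ 0.5 -0.6 -0.5] T [-0.02  0.02 -0.01] g 29.5 q [ 0.9   0.32 -0.35  1.7   0.12  1.15 -0.36]
20.75 [ 480.9 -364.2  122.2] yaw 39.99 z [ 0. -0. -1.] F [ 0.2 -0.2 -1. ] T [0.03 0.04 0.01] g 28.7 q [ 0.9   0.32 -0.35  1.69  0.12  1.15 -0.36]
```

View pics/w19.png

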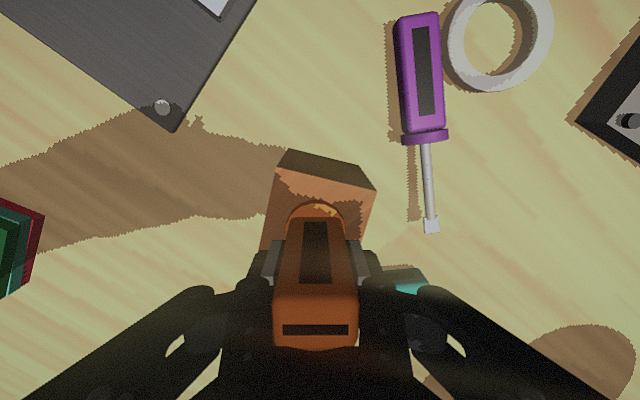

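Collar about 3 mm above the stand; lower until it touches.

Emit:
{"method": "jog_arm", "body": {"twist": [[0, 0, 0], [0, 0, 0], [0, 0, 0]], "dp": [[0, 0, 2], [0, 0, 1.5], [0, 0, 0]], "gripper": [10, 10, 10]}}

```text
t: 21.05
tool_pos: [481.0, -364.3, 119.0]
tool_rot: [[0.766, 0.643, 0.0], [0.643, -0.766, -0.0], [0.0, 0.001, -1.0]]
ft_force: [-0.4, -0.3, -0.6]
grip_width: 28.9
```

Emit:
{"method": "jog_arm", "body": {"twist": [[0, 0, 0], [0, 0, 0], [0, 0, 0]], "dp": [[0, 0, 1], [0, 0, 1], [0, 0, 0]], "gripper": [10, 10, 10]}}

```text
t: 21.35
tool_pos: [481.1, -364.3, 118.9]
tool_rot: [[0.766, 0.643, 0.0], [0.643, -0.766, -0.001], [-0.0, 0.001, -1.0]]
ft_force: [-2.6, 2.5, 9.6]
grip_width: 29.4
```

Emit:
{"method": "jog_arm", "body": {"twist": [[0, 0, 0], [0, 0, 0], [0, 0, 0], [0, 0, 0], [0, 0, 0]], "dp": [[0, 0, 0], [0, 0, 0], [0, 0, 0], [0, 0, 0], [0, 0, 0]], "gripper": [32, 38, 50, 65, 70]}}

```text
t: 21.85
tool_pos: [480.7, -364.1, 116.5]
tool_rot: [[0.766, 0.643, -0.0], [0.643, -0.766, 0.0], [-0.0, -0.0, -1.0]]
ft_force: [-0.5, -0.2, -0.9]
grip_width: 70.2
```

Emit:
{"method": "jog_arm", "body": {"twist": [[0, 0, 0], [0, 0, 0], [0, 0, 0], [0, 0, 0], [0, 0, 0]], "dp": [[0, 0, -15], [0, 0, -35], [0, 0, -40], [0, 0, -40], [0, 0, -40]], "gripper": [70, 70, 70, 70, 70]}}

```text
t: 22.35
tool_pos: [480.8, -364.0, 289.7]
tool_rot: [[0.766, 0.643, 0.001], [0.643, -0.766, -0.001], [0.0, 0.001, -1.0]]
ft_force: [1.2, -0.6, -0.1]
grip_width: 70.1
```

Emit:
{"method": "jog_arm", "body": {"twist": [[0, 0, 0], [0, 0, 0], [0, 0, 0]], "dp": [[-45, 0, 0], [0, 0, 0], [0, 0, 0]], "gripper": [70, 70, 70]}}

```text
t: 22.65
tool_pos: [445.3, -394.3, 287.9]
tool_rot: [[0.768, 0.64, 0.001], [0.64, -0.768, -0.001], [-0.0, 0.001, -1.0]]
ft_force: [0.3, 1.0, -0.6]
grip_width: 70.4
```

Run:
```python
from h import *
st();s,im=snap('wrist','w20.png'); st(); snap('scene','scene20.png')
c=cv2.imread('pics/scene20.png')[140:320,150:400]; cv2.imwrite('pics/sc20.png',cv2.resize(c,None,fx=3.2,fy=3.2,interpolation=cv2.INTER_CUBIC))
```

```text
22.65 [ 445.3 -394.3  287.9] yaw 39.81 z [ 0. -0. -1.] F [ 0.3  1.  -0.6] T [ 0.05 -0.01 -0.  ] g 70.4 q [ 0.96  0.2  -0.33  1.5   0.06  1.45 -0.25]
22.7 [ 446.2 -393.   287.3] yaw 39.94 z [ 0. -0. -1.] F [-0.9 -0.3 -0.3] T [ 0.08 -0.03  0.01] g 70.0 q [ 0.96  0.2  -0.33  1.5   0.06  1.45 -0.25]
```

View pics/w20.png

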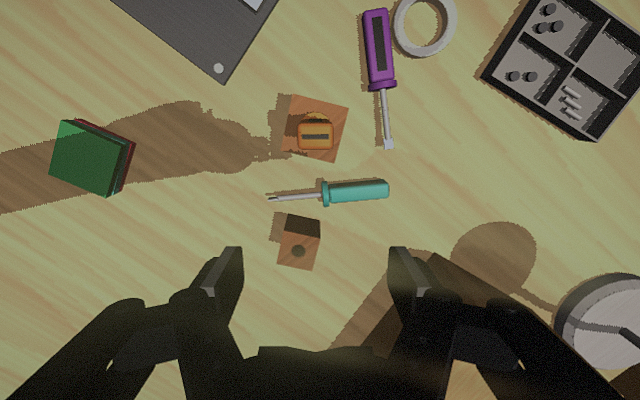

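View pics/sc20.png

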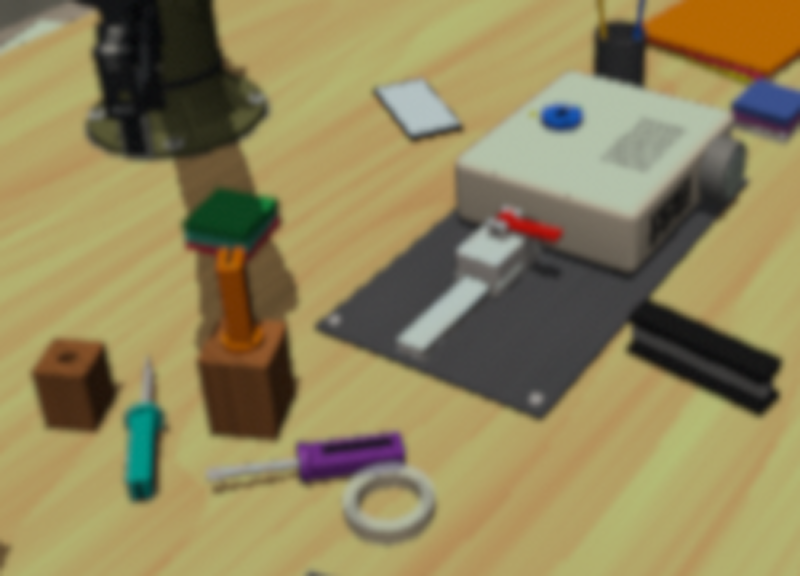

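```bash
python3 -c "
from workcell import manip
print(manip.job_done())"
```

```text
the job is handed in; nothing more can be done
None
```

The job is done in the order asked and handed in at about 23 s of the 72 s allowed. The mode switch looks about 2° short of the green dot.

- **Rail stop:** I pushed it until it would not move while the force rose from 6 to 19 N. The wrist image then put the tail and pivot where a fully closed stop should be.
- **Cam lever:** only after that did I lay it flat. It reached a hard stop at 21 N, and the last scene picture shows it flat.
- **Mode switch:** I turned it with the screwdriver only; the gripper never touched it. The last measurement puts the slot at about -85.5°, with the green dot at -87.3°. That is about 1.54 rad against the 1.57 wanted. Readings while the blade was still in the slot scattered more, roughly -80° to -90°. I did not go back to correct it.
- **Screwdriver:** it stands upright on its collar in the larger stand, released, and the gripper is clear of everything.

The notes, stapler, tape roll and pen pot show no sign of having moved in the last scene picture. The purple and turquoise lookalike screwdrivers toppled within the first 1.5 s, while the arm was well above them. I did not touch them and left them lying.

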